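Clamp a laser head in its V mount on the optical rail

TASK

Lay the loose laser head gently in the two V saddles on the optical rail, centred on them, with its snout pointing down the rail towards the lens mounts. Then swing the clamp arm over the middle of the laser and screw the knurled knob down, turn after turn, until its white pad grips the laser firmly; let go of everything, and do not disturb the other things on the bench.

Things in the scene. Friction and masses are not known exactly. Their poses are not given: they have to be found in the camera images.
- bench: Fixed black optical rail, 440 mm long, 60 mm wide, with its mounts. Origin on the worktop under the middle of the laser mount, z up, y along the rail: the rail runs 110 mm to +y (free end) and 330 mm to -y, where three lens mounts stand. The laser must shine to -y. Level carrier screws stick out to x = -76 mm at height 41 mm
- seat (a point): Where the laser's middle lies when it rests in both V saddles: 105 mm up, axes as bench. The saddles are black plates 14 mm thick (along y), 88 mm wide, centred 46 mm to either side of it along y, each with a 90 degree V notch open at the top (lips 104 mm up, 60 mm apart). Between the plates are 78 mm of free room down to a floor at 54 mm
- lens_mount (a point): Top of the lens mount nearest the laser: 177 mm up, 155 to 175 mm from the seat towards the bench's -y; two more of the same size (92 mm wide, 20 mm thick) stand behind it, up to 301 mm from the seat
- laser_mid (a point): Centre of the loose laser head, on its axis: octagonal aluminium bar, 44 mm across flats, 158 mm long without the snout, about 0.5 kg, lying on a flat on the worktop (centre 22 mm up). Its y axis runs along the head: front with black round snout (22 mm thick, 13 mm long) at -y, rear with black end and small steel connector at +y. Bystanders stand about 60 mm from it on both sides
- laser_front (a point): Tip of the laser's snout, 92 mm from laser_mid along the laser's -y
- clamp_arm (a joint): Angle of the clamp arm (black bar 24 mm wide, 16 mm thick, top 160 mm up) about the upright post, in rad: 0 = square across the laser, pointing to the bench's -x with the knob straight above the seat; positive = swung away to the bench's +y, clockwise from above. Range -0.4 to 1.9; friction about 2 N at the knob; stays where it is left
- post_axis (a point): Point on the axis of the clamp post (steel, 14 mm thick, 170 mm high), at the height of the arm's middle (152 mm); it lies 82 mm from the seat towards the bench's +x. The knob's axis is 82 mm from it
- clamp_screw (a joint): Turn of the clamp screw in rad: 0 = fully backed off, growing as it is screwed down, clockwise from above, 5 mm per turn. At 0 the pad's face is 135 mm up, 8 mm above the seated laser, so it touches at about 10.1; 1 rad more presses with about 20 N; a turn too far does no harm, and the torque rises little (0.04 to 0.06 N m). Stays where it is left
- knob (a point): Centre (half-way up) of the screw's upright knurled steel knob, 32 mm thick, 32 mm high, at the free end of the arm; 198 mm up when clamp_screw is 0 and 0.8 mm lower per rad. Under its lower edge the arm's top is 22 mm away at 0, 13 mm when tight. It can be gripped from above at any yaw
- clamp_pad: White swivel pad, 13 mm wide, at the foot of the clamp screw, under the arm; origin at the centre of its lower face. It does not turn with the knob
- bottle: Bystander: amber bottle with black cap, 48 mm thick, 105 mm high, standing beside the laser; origin under its centre
- spare_mount: Bystander: black lens mount, 84 mm wide (its x), 34 mm thick, 98 mm high, standing beside the laser; origin under its centre
- post_stand: Bystander: steel rod on a round 60 mm foot, white top, 146 mm high, standing in front of the laser mount; origin under its centre
- driver: Bystander: screwdriver, 170 mm long, lying in front of the rail, along it
Not all that is in view belongs to the job. Of the things shaped like the part that bears laser_mid, the aluminium one is meant.

How it is judged:
By the outcome, as a careful person would: the job done as asked, in the order asked, and still so for the second after the job is handed in, with the robot touching nothing.
It also fails if it takes over 72 s, if anything falls off the work surface, if the arm or the gripper's body presses on something with over 40 N, if the wrist force passes 120 N, or if a joint passes its speed limit or range.

ROBOT

A 6-joint arm with a two-finger parallel gripper is mounted at the origin on the work surface. World frame = base frame: x ahead of the robot, y to its left, z up, the work surface at z = 0. Lengths are in m, angles in degrees, forces in N, time in s.
With the tool pointing down it reaches from about 0.35 to 0.875 m from the base axis. Payload 4.2 kg.
Tool frame: the origin (TCP) lies between the finger pads; the fingertips stand 17 mm ahead of it and the grasp point (between the pads) lies 2 mm behind it; z points along the fingers, y is the direction in which the jaws open and shut (so a half turn about z gives the same grasp; the last joint's range is limited). The gripper opens to 87 mm and grips with 3 to 60 N. Pads are 19 mm wide; open, the fingers measure 117 mm over their backs; the gripper's body (75 mm by 190 mm) begins 51 mm behind the grasp point.
Start: joints at [80.363, 22.042, 0.453, 0, -68.411, -14.817], TCP at [0.259, 0.569, 0.24] pointing down, gripper open.
Joint ranges: [-179.83, 179.83], [-69.29, 118.12], [-61.27, 80.66], [-181.25, 117.63], [-171.15, -9.14], [-177.46, 177.46]. Speed limits (degrees/s): [159.86, 159.86, 180, 180, 180, 180].

INTERFACE

Orientations are given as a 3x3 rotation matrix whose columns are the frame's x, y, z axes.
In Python, from station import r gives the robot as it stands.
- The arm moves only by the shell command python3 -m creep 'ROWS'. ROWS is JSON, a list of rows, each a list of 7 numbers: the opening, from 0 (shut) to 1 (fully open), then the shift along the tool's x, y, z scaled (see below), then the turn, a rotation vector about the tool's x, y, z scaled (see below). A call has 1 to 5 rows; each row is the pose to reach, as a shift and turn from the pose measured when the call began, along the tool's axes at that moment, turning the shorter way round; what a row does not reach only later rows make up. The controller multiplies each number of a shift by 300 mm and each number of a turn by 180 degrees. A row lasts 1/12 s, in which the tool goes at most 41.7 mm and 7.16 degrees, less where a joint would pass 70% of its speed; a pose out of reach is approached as far as the arm can. A call with a number of a shift or a turn outside -1 to 1 is refused whole. A call with a gripper value outside its range is refused whole. The fingers move at their own pace and stop on an object; the grip force is fixed at half the most. Time passes only in rows, so rows that repeat a pose let the fingers close. It gives the time, the measured TCP pose, the force and the opening at its end, in the units of the state.
- r.sense(): the state, without advancing time (a new reading comes with each control period).
- r.capture(name): name is "side" or "top" or "wrist"; returns the picture (420x560x3 uint8, blue, green, red); there is no depth.
- r.camera_model(name): a dict with "mtx" (3x3 intrinsics, pixels), "R" (3x3) and "t" (3): a world point X has camera coordinates R X + t; the wrist camera has in their place "mount" (4x4, takes a point from camera to tool coordinates, whose origin is the TCP and whose axes are the flange's). Camera axes: x right, y down, z forward; pixel columns grow to the right and rows downward; lengths in m; the calibration is good to about 2 mm. A picture is of the moment at which its call begins: read the wrist's pose just before it. camera_model takes no time and is no camera call.
- r.finish_job(): hands the job in, once; it reports no verdict.
Trained networks look in the newest picture that a camera, given by its name, has taken for a name from the list of things; names that differ only in an ending like _2 or _b are one class to them, and where a whole thing is asked for, a point or a joint stands for the part that bears it (a point fixed in the world has none). Each returns a list of dicts, best first, with "score" (0 to 1); they miss things now and then, are a little off and sometimes report something else, mostly with a low value. They report only what shows in the picture. A call takes as long as a camera call. They do not tell look-alikes from the thing itself.
- r.recognise(camera, target): "rect" ([left, top, right, bottom] as shares, 0 to 1, of the picture: columns of its width, rows of its height, round what is visible of it).
- r.outline_of(camera, target): "pixels" (420x560 bool, what is visible of it) and "rect" ([left, top, right, bottom] as shares, 0 to 1, of the picture: columns of its width, rows of its height, round what is visible of it).
The state is a dict: "time_s": time; "joints": joint angles; "joint_velocities": joint speeds; "effort": joint torques, N m; "tcp_pos": TCP position; "ee_rot": TCP orientation; "wrist_force": force on the tool from outside, world axes, zero at the start; "moment": the same for the moment, N m; "gripper_width": opening from 0.0 (shut) to 1.0 (fully open).
Only numpy, scipy, OpenCV 4.12 (cv2) and the standard library are available. Lean on these libraries where they do the work, as an engineer would, in place of code of your own. Each camera call takes 0.05 s, during which the arm holds its last target.

## Working session

There is one attempt and no reset: what is moved stays moved. The work goes in short steps, Python scripts to look and compute and a shell command to move; the robot and the scene stay as the last step left them, time stands still between calls to the robot, and variables do not carry over. Pictures are saved under pics/ and viewed, and the job is handed in when it is done.

```bash
ls; mkdir -p pics; python3 - <<'E'
from station import r
import cv2
s=r.sense()
print(s)
for n in ["side","top","wrist"]:
    cv2.imwrite(f"pics/a_{n}.png",r.capture(n))
    m=r.camera_model(n); print(n,m)
E
```

```text
pics
{'time_s': 0.0, 'joints': array([ 8.03608790e+01,  2.20907509e+01,  3.82546691e-01, -2.94394967e-02,
       -6.84116521e+01, -1.48176305e+01]), 'joint_velocities': array([ 0.03519794, -0.00816559, -0.0024945 ,  0.06120067,  0.01537276,
       -0.07221287]), 'effort': array([-6.28467242e-04, -3.90665352e+01,  1.87407446e+01,  4.22017962e+00,
        1.09317707e-02, -1.83534021e-04]), 'tcp_pos': array([0.25849134, 0.56843744, 0.23847741]), 'ee_rot': array([[ 9.10195572e-01, -4.14177915e-01, -8.21289025e-04],
       [-4.14178723e-01, -9.10193417e-01, -1.98230751e-03],
       [ 7.34961291e-05,  2.14444796e-03, -9.99997698e-01]]), 'wrist_force': array([0.4754542 , 0.32349458, 0.09050346]), 'moment': array([ 9.88120963e-05,  2.28525809e-02, -1.27055293e-03]), 'gripper_width': 1.0018476095054603}
side {'mtx': array([[541.27921234,   0.        , 276.34483187],
       [  0.        , 541.27921234, 218.18688456],
       [  0.        ,   0.        ,   1.        ]]), 'R': array([[ 0.98203944, -0.18811971, -0.01447443],
       [-0.1457984 , -0.70793775, -0.6910622 ],
       [ 0.11975543,  0.6
[... 301 characters left out ...]
46e-03],
       [-9.87486348e-01,  1.54457412e-02, -1.56946300e-01],
       [ 1.56972012e-01,  4.59058888e-04, -9.87602945e-01]]), 't': array([0.04328868, 0.45932228, 1.29480886])}
wrist {'mtx': array([[291.62253213,   0.        , 277.35972404],
       [  0.        , 291.62253213, 213.44511914],
       [  0.        ,   0.        ,   1.        ]]), 'mount': array([[ 1.72324002e-05, -9.60615027e-01, -2.77882654e-01,
         7.64865237e-02],
       [ 9.99999882e-01, -1.18533245e-04,  4.71771852e-04,
        -5.19476535e-05],
       [-4.86129463e-04, -2.77882629e-01,  9.60614912e-01,
        -1.45659837e-01],
       [ 0.00000000e+00,  0.00000000e+00,  0.00000000e+00,
         1.00000000e+00]])}
```

View pics/a_side.png

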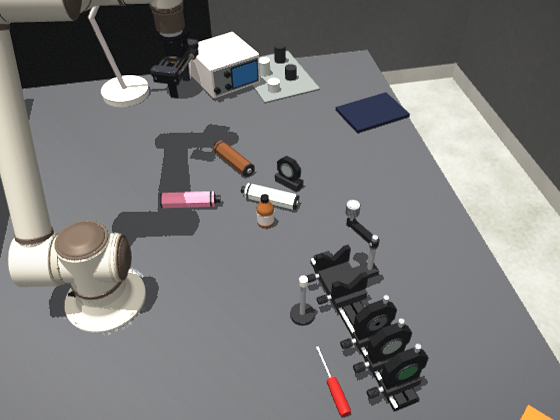

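View pics/a_top.png

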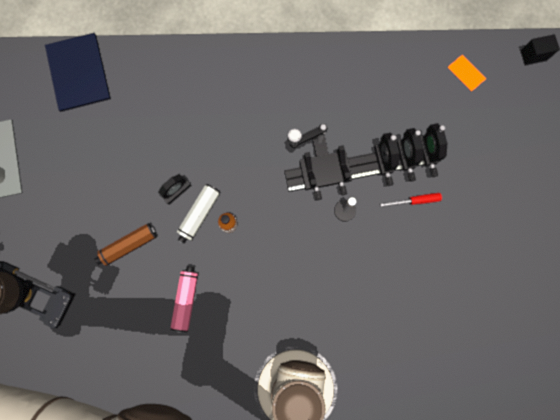

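View pics/a_wrist.png

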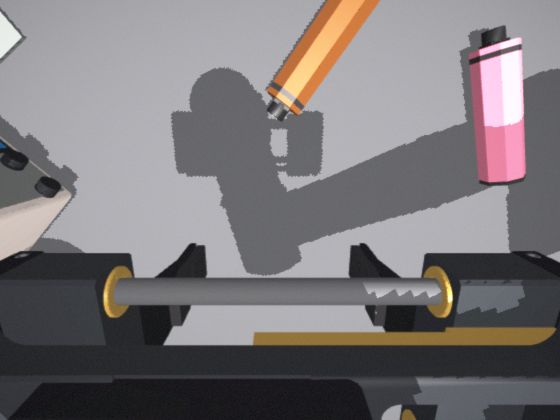

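The three laser-shaped bars are:
- orange: side (234,157), top (127,244)
- pink: side (188,200), top (185,299)
- bare aluminium: side (270,196), top (199,212)

I choose the aluminium one and check it close up.

```bash
cat > h.py <<'E'
import numpy as np, cv2
from station import r
def ray(n,uv):
    m=r.camera_model(n); K=m["mtx"]
    if n=="wrist":
        s=r.sense(); T=m["mount"]; R=s["ee_rot"]; 
        c=R@T[:3,3]+s["tcp_pos"]; Rc=R@T[:3,:3]
        d=Rc@np.linalg.solve(K,[uv[0],uv[1],1]); return c,d
    R,t=m["R"],m["t"]
    return -R.T@t, R.T@np.linalg.solve(K,[uv[0],uv[1],1])
def onz(n,uv,z):
    c,d=ray(n,uv); return c+d*(z-c[2])/d[2]
def proj(n,X):
    m=r.camera_model(n); X=np.atleast_2d(X)
    if n=="wrist":
        s=r.sense(); T=m["mount"]; R=s["ee_rot"]
        X=(X-s["tcp_pos"])@R; X=(X-T[:3,3])@T[:3,:3]
    else: X=X@m["R"].T+m["t"]
    p=X@m["mtx"].T; return p[:,:2]/p[:,2:]
def tri(a,ua,b,ub):
    c1,d1=ray(a,ua);c2,d2=ray(b,ub)
    s=np.linalg.lstsq(np.c_[d1,-d2],c2-c1,rcond=None)[0]
    p,q=c1+d1*s[0],c2+d2*s[1]; return (p+q)/2,np.linalg.norm(p-q)
E
python3 - <<'E'
from h import *
ims={n:r.capture(n) for n in("side","top")}
def crop(n,x,y,w,h,f,out):
    cv2.imwrite(out,cv2.resize(ims[n][y:y+h,x:x+w],None,fx=f,fy=f,interpolation=cv2.INTER_CUBIC))
crop("side",220,140,100,100,6,"pics/b1.png"); crop("top",150,160,100,100,6,"pics/b2.png")
crop("top",270,110,190,120,4,"pics/b3.png"); crop("side",280,190,150,150,4,"pics/b4.png")
for n in("side","top"):
  for t in ["laser_mid","clamp_arm","knob","bench","clamp_screw","bottle","spare_mount","post_stand"]:
    o=r.outline_of(n,t)
    for d in o[:4]:
        v,u=np.nonzero(d["pixels"]); print(n,t,round(d["score"],2),np.round(d["rect"]*np.array([560,420,560,420]),0) ,round(u.mean(),1),round(v.mean(),1),len(u))
E
```

```text
side laser_mid 0.89 [240. 186. 302. 209.] 270.2 195.7 803
side laser_mid 0.89 [160. 190. 222. 206.] 188.5 199.6 862
side clamp_arm 0.56 [348. 201. 377. 247.] 357.8 222.3 516
side knob 0.48 [344. 201. 358. 218.] 352.2 209.5 246
side bench 0.66 [308. 202. 427. 413.] 370.4 320.7 9028
side bench 0.57 [256. 192. 274. 229.] 265.0 212.7 469
side clamp_screw 0.67 [345. 202. 362. 219.] 351.9 209.5 206
side bottle 0.91 [255. 194. 274. 229.] 265.0 212.3 487
side spare_mount 0.9 [275. 157. 304. 193.] 289.0 173.6 755
side post_stand 0.58 [289. 280. 314. 328.] 302.2 306.7 655
side post_stand 0.36 [317. 351. 350. 416.] 337.5 395.2 473
side post_stand 0.19 [305. 200. 429. 415.] 370.3 319.9 8991
top laser_mid 0.8 [171. 268. 196. 332.] 184.1 300.1 1061
top laser_mid 0.78 [ 98. 219. 157. 269.] 126.1 244.3 1131
top laser_mid 0.56 [180. 186. 218. 243.] 197.6 212.9 977
top clamp_arm 0.28 [282. 124. 445. 198.] 364.1 158.5 6111
top knob 0.54 [287. 129. 302. 143.] 294.1 136.8 185
top bench 0.82 [283. 125. 446. 201.] 363.8 158.7 6212
top bench 0.36 [286. 127. 299. 147.] 294.1 137.0 178
top clamp_screw 0.64 [287. 127. 301. 144.] 294.0 136.9 178
top bottle 0.86 [220. 218. 236. 232.] 227.3 222.8 310
top bottle 0.62 [284. 125. 447. 201.] 363.0 158.9 6239
top spare_mount 0.77 [158. 174. 193. 205.] 173.8 188.0 558
top post_stand 0.62 [334. 198. 355. 224.] 345.2 209.0 404
```

```bash
python3 -c "
import cv2,numpy as np
a=cv2.imread('pics/b1.png');b=cv2.imread('pics/b2.png')
cv2.imwrite('pics/b12.png',cv2.resize(np.hstack([a,b]),(800,400)))"
```

```text
(no output)
```

View pics/b12.png

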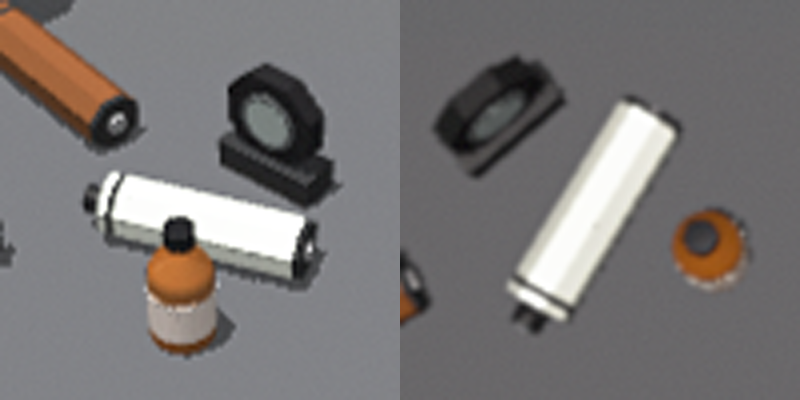

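View pics/b3.png

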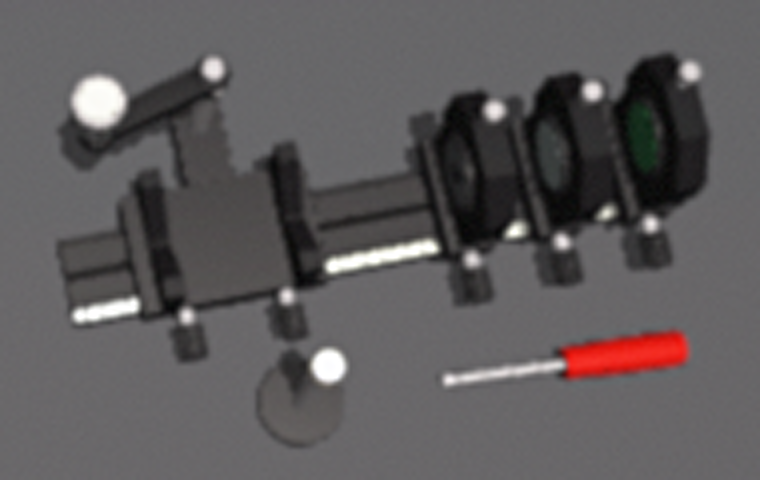

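View pics/b4.png

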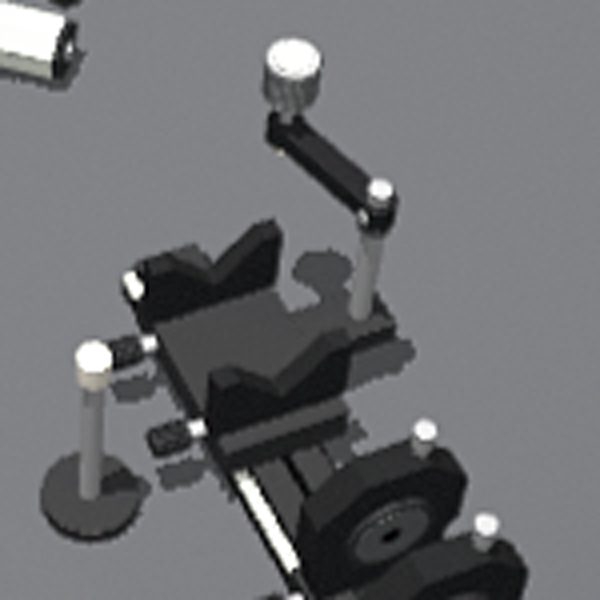

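Both crops show the aluminium head: its narrow black snout is at side (243,189) / top (183,240), and its black rear with the steel connector is at side (297,203) / top (216,190). Next I fit the laser pose and the rough bench pose.

```bash
cat >> h.py <<'E'
from scipy.optimize import minimize, least_squares
def laserpts(x,y,yaw,z=0.022,roll=22.5):
    # yaw: direction angle of laser +y axis (rear) in world, rad
    a=np.deg2rad(np.arange(8)*45+roll); R=0.022/np.cos(np.pi/8)
    P=[]
    for L in(-.079,.079):
        for t in a: P.append([R*np.cos(t),L,R*np.sin(t)])
    body=np.array(P); a=np.deg2rad(np.arange(0,360,20))
    sn=np.array([[.011*np.cos(t),L,.011*np.sin(t)] for L in(-.079,-.092) for t in a])
    c,s=np.cos(yaw),np.sin(yaw)
    M=np.array([[s,c,0],[-c,s,0],[0,0,1]]) # cols: x,y,z axes ; y=(c,s)
    f=lambda Q:Q@M.T+[x,y,z]
    return f(body),f(sn)
def lmask(n,p,z=.022,S=4):
    m=np.zeros((420*S//S,560),np.uint8)
    for q in laserpts(*p,z=z):
        h=cv2.convexHull((proj(n,q)*16).astype(np.int32))
        cv2.fillConvexPoly(m,h,1,cv2.LINE_8,4)
    return m.astype(bool)
def fitlaser(n,mask,p0,z=.022):
    def cost(q):
        a=lmask(n,(q[0],q[1],q[2]/10),z); return 1-(a&mask).sum()/(a|mask).sum()
    best=None
    p0=np.array([p0[0],p0[1],p0[2]*10])
    sim=np.vstack([p0]+[p0+d for d in np.diag([.01,.01,.8])])
    o=minimize(cost,p0,method="Nelder-Mead",options=dict(initial_simplex=sim,xatol=1e-5,fatol=1e-5))
    return o.x*[1,1,.1],1-o.fun
E
python3 - <<'E'
from h import *
r.capture("top"); 
a=onz("top",(213.7,186.2),.04);b=onz("top",(185,235),.04)
d=a-b; yaw=np.arctan2(d[1],d[0]); print(a,b,np.linalg.norm(d),np.rad2deg(yaw))
for d in r.outline_of("top","laser_mid"):
    v,u=np.nonzero(d["pixels"])
    if abs(u.mean()-198)<6:
        print(fitlaser("top",d["pixels"],((a+b)[0]/2,(a+b)[1]/2,yaw)))
print("post",tri("top",(323,127),"side",(375,237)))
print("knob top",tri("top",(294.5,135),"side",(353.3,205)))
print("laserz side",onz("side",(270,195.7),.03))
s=r.outline_of("top","bench")
# lens top screws
for uv in [(393.5,137.5),(418,133),(442.5,128)]: print(onz("top",uv,.177))
for uv in [(386,298),(401.5,321)]: print("side",onz("side",uv,.177))
for n,uv,z in [("top",(345,209),0),("top",(352,201),.146),("top",(223,224),0.05),("top",(180.5,188),.0)]:print(onz(n,uv,z))
E
```

```text
[0.54297644 0.21338298 0.04      ] [0.40937835 0.29018626 0.04      ] 0.15410124122876043 -29.89386391250243
(array([ 0.47277598,  0.25884471, -0.54215092]), np.float64(0.9133574007220217))
post (array([ 0.66264569, -0.07899329,  0.1692577 ]), np.float64(0.0003407878105849128))
knob top (array([ 0.62845669, -0.00519799,  0.21056985]), np.float64(0.0009586297122855964))
laserz side [0.46924968 0.25169657 0.03      ]
[ 0.62961648 -0.25328204  0.177     ]
[ 0.64030318 -0.31505944  0.177     ]
[ 0.65232141 -0.37709261  0.177     ]
side [ 0.62881943 -0.25501284  0.177     ]
side [ 0.6412041  -0.31548732  0.177     ]
[ 0.48065477 -0.15003424  0.        ]
[ 0.47591349 -0.14826855  0.146     ]
[0.43636895 0.18640439 0.05      ]
[0.54816708 0.31268241 0.        ]
```

```bash
python3 - <<'E'
from h import *
f=lambda u,v:(270+u/4,110+v/4)
for u,v in [(148,172),(170,310),(285,148),(312,285),(228.7,228.8)]: print(onz("top",f(u,v),.104))
g=lambda u,v:(280+u/4,190+v/4)
for u,v in [(275,222),(140,262),(345,330),(212,372)]: print("side",onz("side",g(u,v),.104))
for y in (5,7.5,10.4):
  t=np.deg2rad(y);bx=np.array([np.cos(t),np.sin(t)]);by=np.array([-np.sin(t),np.cos(t)])
  print(y,np.array([.6626,-.079])-.082*bx, np.array([.6296,-.254])+.165*by)
E
```

```text
[ 0.61438501 -0.04100761  0.104     ]
[ 0.52117697 -0.05309179  0.104     ]
[ 0.62931987 -0.13190282  0.104     ]
[ 0.53639401 -0.14626351  0.104     ]
[ 0.57501373 -0.09302854  0.104     ]
side [ 0.61614046 -0.03876422  0.104     ]
side [ 0.52671341 -0.05333111  0.104     ]
side [ 0.63314246 -0.12838681  0.104     ]
side [ 0.54810698 -0.14263694  0.104     ]
5 [ 0.58091203 -0.08614677] [ 0.6152193  -0.08962787]
7.5 [ 0.58130152 -0.08970315] [ 0.60806318 -0.0904116 ]
10.4 [ 0.58194714 -0.09380257] [ 0.59981434 -0.09171071]
```

```bash
cat >> h.py <<'E'
from scipy.spatial.transform import Rotation as Ro
def Rt(psi,tilt):
    p,t=np.deg2rad([psi,tilt]); a=np.array([np.cos(p),np.sin(p),0]); k=np.array([0,0,1.])
    z=-np.cos(t)*k+np.sin(t)*a; x=np.cos(t)*a+np.sin(t)*k
    return np.c_[x,np.cross(z,x),z]
def go(pos,R,frac=1.0,w=1):
    s=r.sense(); d=s["ee_rot"].T@(np.array(pos)-s["tcp_pos"]); v=Ro.from_matrix(s["ee_rot"].T@R).as_rotvec(degrees=True)
    print("t %.2f tcp %s j %s F %s w %.3f"%(s["time_s"],np.round(s["tcp_pos"],4),np.round(s["joints"],1),np.round(s["wrist_force"],1),s["gripper_width"]))
    n=max(np.linalg.norm(d)/.0417,np.linalg.norm(v)/7.16)
    print("mm",np.round(d*1e3,1),"deg",np.round(v,1),"rows %.1f"%n)
    d=d*frac;v=v*frac
    print("ROW",[w]+[round(float(q),4) for q in np.r_[d/.3,v/180]])
def gpose(mid,psi,g=-.026,z=.0255,tilt=30,back=0):
    R=Rt(psi,tilt); a=np.array([np.cos(np.deg2rad(psi)),np.sin(np.deg2rad(psi)),0])
    p=np.array([mid[0],mid[1],0])+g*a; p[2]=z
    return p+R[:,2]*(.002-back),R
E
python3 - <<'E'
from h import *
P,R=gpose((.4728,.2588),-31.1,back=.13); print(P); go(P,R)
E
```

```text
[0.39573596 0.305288   0.13635125]
t 1.20 tcp [0.2587 0.5689 0.2396] j [ 80.4  22.    0.5   0.  -68.4 -14.8] F [ 0.5 -0.2  0.1] w 0.997
mm [233.9 183.3 103.2] deg [-1.7 30.   6.5] rows 7.5
ROW [1, 0.7796, 0.6109, 0.3441, -0.0097, 0.1665, 0.0361]
```

```bash
python3 -m creep '[[0.75,0.35,0.27,0.12,0,0.08,0.02],[0.75,0.7,0.55,0.25,-0.01,0.166,0.036],[0.75,0.78,0.611,0.344,-0.01,0.166,0.036],[0.75,0.78,0.611,0.344,-0.01,0.166,0.036],[0.75,0.78,0.611,0.344,-0.01,0.166,0.036]]'
```

```text
time_s: 1.62
tcp_pos: [0.3491, 0.3931, 0.1722]
ee_rot: [[0.743, -0.513, 0.431], [-0.442, -0.859, -0.26], [0.503, 0.003, -0.864]]
wrist_force: [1.1, 0.3, -1.0]
gripper_width: 0.77
```

```bash
python3 -m creep '[[0.75,0.2,0.2,0.12,-0.01,0.02,0],[0.75,0.2,0.2,0.12,0,0.02,0]]'; python3 - <<'E'
from h import *
P,R=gpose((.4728,.2588),-31.1,back=.13); print(P); go(P,R)
E
```

```text
time_s: 1.78
tcp_pos: [0.3756, 0.315, 0.17]
ee_rot: [[0.715, -0.51, 0.478], [-0.42, -0.86, -0.289], [0.559, 0.006, -0.829]]
wrist_force: [1.7, 0.4, 1.1]
gripper_width: 0.753
[0.39573596 0.305288   0.13635125]
t 1.78 tcp [0.3756 0.315  0.17  ] j [ 73.6  13.6 -44.6  44.1 -51.  -48.3] F [1.7 0.4 1.1] w 0.753
mm [-0.4 -2.1 40.4] deg [ 0.1 -4.   0.6] rows 1.0
ROW [1, -0.0012, -0.007, 0.1345, 0.0003, -0.0221, 0.0032]
```

```bash
python3 -m creep '[[0.75,0,-0.007,0.07,0,-0.022,0.003],[0.75,0,-0.007,0.07,0,-0.022,0.003]]' | head -1; python3 - <<'E'
from h import *
s=r.sense(); im=r.capture("wrist"); cv2.imwrite("pics/c.png",im)
for d in r.outline_of("wrist","laser_mid"):
    v,u=np.nonzero(d["pixels"]); print(d["score"],u.mean(),v.mean(),len(u))
    if len(u)>8000: p=fitlaser("wrist",d["pixels"],(.4728,.2588,np.deg2rad(-31.1))); print(p,np.rad2deg(p[0][2]))
E
```

```text
time_s: 1.95
0.86 339.73506493506494 325.33246753246755 385
0.67 271.50404191616764 187.35853293413174 6680
```

View pics/c.png

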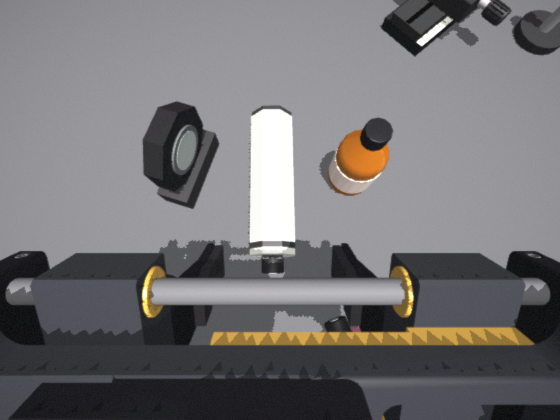

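The wrist view shows the aluminium laser between the fingers: rear at (272,108), snout at (272,265), bottle at (358,160), spare mount at (180,150). The way in is clear.

```bash
python3 - <<'E'
from h import *
im=r.capture("wrist")
for d in r.outline_of("wrist","laser_mid"):
    v,u=np.nonzero(d["pixels"])
    if len(u)>4000:
        p,i=fitlaser("wrist",d["pixels"],(.4728,.2588,np.deg2rad(-31.1))); print(p,i,np.rad2deg(p[2]))
        m=lmask("wrist",p); c,_=cv2.findContours(m.astype(np.uint8),0,2)
        cv2.drawContours(im,c,-1,(0,0,255),1)
cv2.imwrite("pics/c2.png",cv2.resize(im[80:300,200:400],None,fx=2.7,fy=2.7))
P,R=gpose(p[:2],np.rad2deg(p[2]),back=.0); go(P,R)
# bystander base positions
for n,uv,z in [("wrist",(350,190),0),("wrist",(376,133),.105),("wrist",(180,205),0.0),("wrist",(215,135),0.02),("wrist",(165,195),.02)]:
    X=onz(n,uv,z); a=np.array([np.cos(p[2]),np.sin(p[2])]); dd=X[:2]-p[:2]; print(np.round(X,3),"along",dd@a,"perp",dd@[-a[1],a[0]])
E
```

```text
[ 0.47335873  0.26070044 -0.52742463] 0.9719298245614035 -30.21920503430659
t 2.15 tcp [0.387  0.312  0.1533] j [ 70.4  14.4 -44.2  42.5 -46.5 -45.4] F [-0.7  1.1  1. ] w 0.751
mm [ 5.000e-01 -1.000e-01  1.499e+02] deg [ 0.4 -0.  -0.7] rows 3.6
ROW [1, 0.0016, -0.0003, 0.4998, 0.0021, -0.0002, -0.0042]
[0.43  0.189 0.   ] along -0.0018250846443666402 perp -0.08361034709207575
[0.443 0.186 0.105] along 0.01138002983559602 perp -0.08019324197586361
[0.514 0.364 0.   ] along -0.016803747723041027 perp 0.10979682411179108
[0.559 0.291 0.02 ] along 0.05884193343084274 perp 0.06889095635804068
[0.524 0.37  0.02 ] along -0.0111443622627715 perp 0.11969160264962744
```

View pics/c2.png

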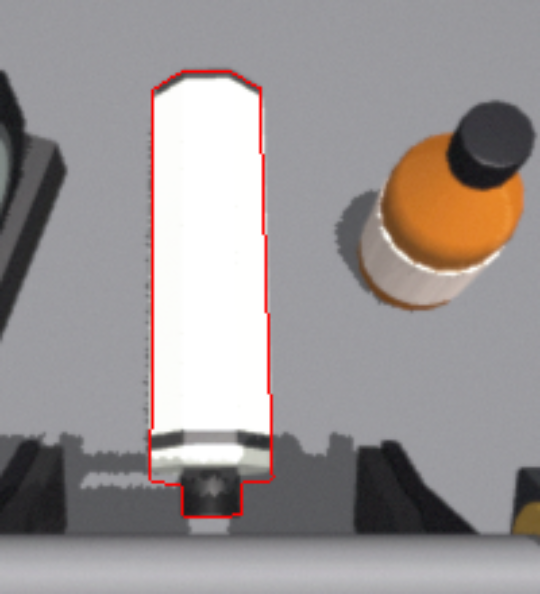

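```bash
python3 -m creep '[[0.75,0.0016,0,0.13,0.002,0,-0.004],[0.75,0.0016,0,0.26,0.002,0,-0.004],[0.75,0.0016,0,0.38,0.002,0,-0.004],[0.75,0.0016,0,0.42,0.002,0,-0.004],[0.75,0.0016,0,0.43,0.002,0,-0.004]]'; python3 - <<'E'
from h import *
P,R=gpose((.47336,.2607),-30.2); go(P,R)
E
```

```text
time_s: 2.57
tcp_pos: [0.4429, 0.2772, 0.0393]
ee_rot: [[0.749, -0.505, 0.43], [-0.435, -0.863, -0.256], [0.5, 0.005, -0.866]]
wrist_force: [0.8, 0.1, 0.4]
gripper_width: 0.753
t 2.57 tcp [0.4429 0.2772 0.0393] j [ 51.8  24.9 -53.9  78.  -30.5 -67. ] F [0.8 0.1 0.4] w 0.753
mm [ 0.5 -1.2 18.3] deg [ 0.3 -0.   0.1] rows 0.4
ROW [1, 0.0017, -0.0039, 0.0609, 0.0016, -0.0001, 0.0003]
```

```bash
python3 -m creep '[[0.75,0.0017,-0.004,0.03,0.0016,0,0],[0.75,0.0017,-0.004,0.061,0.0016,0,0],[0.75,0.0017,-0.004,0.061,0.0016,0,0]]'; python3 - <<'E'
from h import *
P,R=gpose((.47336,.2607),-30.2); go(P,R)
E
```

```text
time_s: 2.82
tcp_pos: [0.4526, 0.2741, 0.0237]
ee_rot: [[0.749, -0.502, 0.433], [-0.434, -0.865, -0.252], [0.501, 0.0, -0.866]]
wrist_force: [-0.1, 0.2, 0.6]
gripper_width: 0.748
t 2.82 tcp [0.4526 0.2741 0.0237] j [ 48.   26.6 -54.3  85.9 -29.4 -71.7] F [-0.1  0.2  0.6] w 0.748
mm [-0.2  1.1 -0.2] deg [-0.  -0.1  0.1] rows 0.0
ROW [1, -0.0008, 0.0036, -0.0006, -0.0002, -0.0003, 0.0004]
```

```bash
python3 -m creep '[[0.4,0,0.0036,0,0,0,0],[0.4,0,0.0036,0,0,0,0],[0.4,0,0.0036,0,0,0,0],[0.4,0,0.0036,0,0,0,0],[0.4,0,0.0036,0,0,0,0]]'
```

```text
time_s: 3.23
tcp_pos: [0.4517, 0.2732, 0.0244]
ee_rot: [[0.748, -0.502, 0.434], [-0.434, -0.865, -0.252], [0.502, -0.0, -0.865]]
wrist_force: [-3.3, -1.0, 5.8]
gripper_width: 0.502
```

```bash
python3 -m creep '[[0.3,0,0,-0.03,0,0,0],[0.3,0,0,-0.1,0,0,0],[0.3,0,0,-0.2,0,0,0],[0.3,0,0,-0.3,0,0,0],[0.3,0,0,-0.35,0,0,0]]'; python3 - <<'E'
from h import *
cv2.imwrite("pics/d.png",r.capture("wrist"))
go((.42,.28,.25),Rt(-31,30))
E
```

```text
time_s: 3.65
tcp_pos: [0.4044, 0.3017, 0.1167]
ee_rot: [[0.75, -0.5, 0.434], [-0.434, -0.866, -0.247], [0.499, -0.003, -0.867]]
wrist_force: [-0.2, 1.1, -3.8]
gripper_width: 0.502
t 3.70 tcp [0.4048 0.3036 0.1185] j [ 65.7  17.1 -48.2  51.2 -39.7 -50.2] F [-1.2  0.6 -2.9] w 0.504
mm [  87.3   11.9 -101.6] deg [-0.9  0.   0.8] rows 3.2
ROW [1, 0.2912, 0.0395, -0.3386, -0.0052, 0.0002, 0.0042]
```

View pics/d.png

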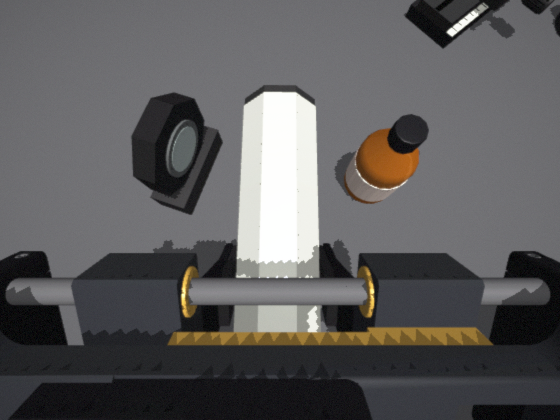

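```bash
cat > kin.py <<'E'
import numpy as np, itertools
from scipy.spatial.transform import Rotation as Ro
from scipy.optimize import least_squares
E_=lambda a,d:Ro.from_euler(a,d,degrees=True).as_matrix()
S=[([80.361,22.091,.3825,-.03,-68.41,-14.82],[.2585,.5684,.2385]),
([73.6,13.6,-44.6,44.1,-51,-48.3],[.3756,.315,.17]),([70.4,14.4,-44.2,42.5,-46.5,-45.4],[.387,.312,.1533]),
([51.8,24.9,-53.9,78,-30.5,-67],[.4429,.2772,.0393]),([48,26.6,-54.3,85.9,-29.4,-71.7],[.4526,.2741,.0237]),([65.7,17.1,-48.2,51.2,-39.7,-50.2],[.4048,.3036,.1185])]
RS=[np.array([[.9102,-.4142,-.0008],[-.4142,-.9102,-.002],[0,.0021,-1]]),np.array([[0.715, -0.51, 0.478], [-0.42, -0.86, -0.289], [0.559, 0.006, -0.829]]),None,np.array([[0.749, -0.505, 0.43], [-0.435, -0.863, -0.256], [0.5, 0.005, -0.866]]),
np.array([[0.749, -0.502, 0.433], [-0.434, -0.865, -0.252], [0.501, 0.0, -0.866]]),np.array([[0.75, -0.5, 0.434], [-0.434, -0.866, -0.247], [0.499, -0.003, -0.867]])]
def rots(j,s3,s4,s6):
    A=E_('z',j[0]);B=A@E_('y',j[1]);C=B@E_('y',s3*j[2]);D=C@E_('x',s4*j[3])@E_('y',-j[4]);F=D@E_('x',s6*j[5])
    return A,B,C,D,F
if __name__=="__main__":
  for s in itertools.product((1,-1),repeat=3):
    Fs=[rots(j,*s)[4] for j,_ in S]
    M=[F.T@R for F,R in zip(Fs,RS) if R is not None]
    e=max(np.linalg.norm(m-M[0]) for m in M)
    if e<.3:
      print(s,e,M[0].round(3))
      A=[];b=[]
      for j,p in S:
        a,B,C,D,F=rots(j,*s); z=F@M[0][:,2]
        A.append(np.c_[a[:,0],[0,0,1],B[:,2],C[:,0],C[:,2],z]);b.append(p)
      A=np.vstack(A);b=np.hstack(b); x,res,rk,sv=np.linalg.lstsq(A,b,rcond=None); print(x.round(4),rk,sv.round(3),np.abs(A@x-b).max())
E
python3 kin.py
```

```text
(-1, -1, -1) 0.00689815295330468 [[ 0.  0.  1.]
 [-1. -0. -0.]
 [ 0. -1. -0.]]
[0.1126 0.2685 0.4766 0.2986 0.0948 0.4404] 6 [4.705 3.453 1.1   0.637 0.554 0.145] 0.1576731834581948
```

```bash
python3 - <<'E'
from kin import *
s=(-1,-1,-1)
A=[];b=[]
M=np.array([[0,0,1],[-1,0,0],[0,-1,0.]])
for j,p in S:
    a,B,C,D,F=rots(j,*s); z=F@M[:,2]
    A.append(np.c_[[0,0,1],a[:,1],B[:,2],C[:,0],D[:,1],z]);b.append(p)
A=np.vstack(A);b=np.hstack(b); x,res,rk,sv=np.linalg.lstsq(A,b,rcond=None); print(x.round(4),rk,sv.round(3),np.abs(A@x-b).max())
A2=[]
for j,p in S:
    a,B,C,D,F=rots(j,*s); z=F@M[:,2]
    A2.append(np.c_[[0,0,1],a[:,0],a[:,1],B[:,2],C[:,0],C[:,2],z])
A=np.vstack(A2); x,res,rk,sv=np.linalg.lstsq(A,b,rcond=None); print(x.round(4),rk,sv.round(3),np.abs(A@x-b).max())
E
```

```text
[ 1.619e-01  3.000e-04  5.639e-01  4.220e-01 -1.601e-01  2.897e-01] 6 [4.559 3.185 1.938 1.015 0.525 0.121] 0.00036406513213499414
[-0.2751  0.0581 -0.1545  0.7478  0.2586  0.0649  0.1341] 7 [4.714 3.455 2.599 0.74  0.615 0.379 0.126] 0.053493104830719895
```

```bash
cat >> kin.py <<'E'
X0=[.1619,.0003,.5639,.4220,-.1601,.2897]
MM=np.array([[0,0,1],[-1,0,0],[0,-1,0.]])
LO=np.array([-179.83,-69.29,-61.27,-181.25,-171.15,-177.46]);HI=np.array([179.83,118.12,80.66,117.63,-9.14,177.46])
def fk(j):
    a,B,C,D,F=rots(j,-1,-1,-1);R=F@MM
    return X0[0]*np.array([0,0,1])+X0[1]*a[:,1]+X0[2]*B[:,2]+X0[3]*C[:,0]+X0[4]*D[:,1]+X0[5]*R[:,2],R
def ik(p,R,j0):
    def f(j):
        q,Q=fk(j);return np.r_[(q-p)*10,Ro.from_matrix(Q.T@R).as_rotvec()*2]
    o=least_squares(f,np.clip(j0,LO+.5,HI-.5),bounds=(LO,HI),x_scale=30.)
    return o.x,np.linalg.norm(o.fun)
E
python3 - <<'E'
from kin import *
from h import gpose,Rt
rng=np.random.default_rng(0)
for name,psi,mid in [("seat",99.3,(.581,-.0917)),]:
  for dz in (.0285,.17):
    P,R=gpose(mid,psi,z=.08+dz)
    sol=set()
    for k in range(60):
        j,e=ik(P,R,rng.uniform(LO,HI))
        if e<1e-4: sol.add(tuple(np.round(j).astype(int)))
    print(name,dz,P,sol)
P=np.array((.628,-.005,.2))
for (x,y) in [(.628,-.005),(.581,-.092)]:
  for psi in (0,90):
    sol=set()
    for k in range(40):
        j,e=ik(np.array((x,y,.205)),Rt(psi,0),rng.uniform(LO,HI))
        if e<1e-4: sol.add(tuple(np.round(j).astype(int)))
    print("knob",x,y,psi,sol)
E
```

```text
seat 0.0285 [ 0.5850401  -0.11637139  0.10676795] {(np.int64(-11), np.int64(34), np.int64(5), np.int64(-29), np.int64(-74), np.int64(-149))}
seat 0.17 [ 0.5850401  -0.11637139  0.24826795] {(np.int64(-11), np.int64(26), np.int64(14), np.int64(-28), np.int64(-89), np.int64(-156))}
knob 0.628 -0.005 0 {(np.int64(14), np.int64(24), np.int64(-2), np.int64(0), np.int64(-64), np.int64(76))}
knob 0.628 -0.005 90 {(np.int64(14), np.int64(24), np.int64(-2), np.int64(0), np.int64(-64), np.int64(166))}
knob 0.581 -0.092 0 {(np.int64(7), np.int64(20), np.int64(-8), np.int64(0), np.int64(-62), np.int64(83))}
knob 0.581 -0.092 90 {(np.int64(7), np.int64(20), np.int64(-8), np.int64(0), np.int64(-62), np.int64(173))}
```

```bash
python3 - <<'E'
from kin import *
from h import Rt
j=np.array([65.7,17.1,-48.2,51.2,-39.7,-50.2])
a=np.array([.4048,.3036,.1185]);b=np.array([.40,.28,.28])
for f in np.linspace(0,1,4):
    j,e=ik(a+(b-a)*f,Rt(-31,30),j); print("lift",j.round(0),round(e,4))
import sys
for mid in [(.40,.28),(.45,.25)]:
  c=np.array([.565,-.113,.28]); jj=j
  print(mid)
  for f in np.linspace(0,1,9):
    p=np.array([*mid,.28]); p=p+(c-p)*f; jj,e=ik(p,Rt(-31-229.7*f,30),jj); print(round(f,2),p.round(3),jj.round(0),round(e,4))
E
```

```text
lift [ 66.  18. -47.  49. -41. -50.] 0.0
lift [ 68.  13. -43.  42. -48. -41.] 0.0
lift [ 69.   8. -39.  37. -55. -35.] 0.0
lift [ 69.   4. -34.  34. -62. -29.] 0.0
(0.4, 0.28)
0.0 [0.4  0.28 0.28] [ 69.   4. -34.  34. -62. -29.] 0.0
0.12 [0.421 0.231 0.28 ] [ 62.   9. -26.  26. -73. -44.] 0.0
0.25 [0.441 0.182 0.28 ] [ 53.  14. -17.  18. -83. -58.] 0.0
0.38 [0.462 0.133 0.28 ] [ 42.  18.  -9.  10. -91. -71.] 0.0
0.5 [0.482 0.084 0.28 ] [ 30.  22.  -0.   2. -98. -86.] 0.0
0.62 [0.503 0.034 0.28 ] [  18.   24.    7.   -7. -102. -103.] 0.0
0.75 [ 0.524 -0.015  0.28 ] [   7.   25.   12.  -15. -102. -120.] 0.0
0.88 [ 0.544 -0.064  0.28 ] [  -3.   25.   14.  -23.  -99. -139.] 0.0
1.0 [ 0.565 -0.113  0.28 ] [ -11.   23.   13.  -28.  -91. -158.] 0.0
(0.45, 0.25)
0.0 [0.45 0.25 0.28] [ 61.   6. -33.  36. -58. -24.] 0.0
0.12 [0.464 0.205 0.28 ] [ 56.  11. -25.  29. -71. -39.] 0.0
0.25 [0.479 0.159 0.28 ] [ 48.  16. -16.  20. -82. -54.] 0.0
0.38 [0.493 0.114 0.28 ] [ 38.  20.  -6.  12. -91. -68.] 0.0
0.5 [0.507 0.068 0.28 ] [ 28.  24.   2.   3. -98. -84.] 0.0
0.62 [0.522 0.023 0.28 ] [  17.   26.    9.   -6. -103. -101.] 0.0
0.75 [ 0.536 -0.022  0.28 ] [   6.   27.   14.  -15. -103. -120.] 0.0
0.88 [ 0.551 -0.068  0.28 ] [  -3.   26.   15.  -22.  -99. -139.] 0.0
1.0 [ 0.565 -0.113  0.28 ] [ -11.   23.   13.  -28.  -91. -158.] 0.0
```

```bash
cat > tr.py <<'E'
import sys
from h import *
f=float(sys.argv[1]); a=np.array([.40,.28,.28]);c=np.array([.565,-.113,.28])
go(a+(c-a)*f,Rt(-30.2-230.5*f,30),w=.3)
E
python3 tr.py 0
```

```text
t 3.70 tcp [0.4048 0.3036 0.1185] j [ 65.7  17.1 -48.2  51.2 -39.7 -50.2] F [-1.2  0.6 -2.9] w 0.504
mm [  87.3   21.6 -136.3] deg [-0.5  0.   0.1] rows 3.9
ROW [0.3, 0.2912, 0.0719, -0.4543, -0.003, 0.0002, 0.0004]
```

```bash
python3 -m creep '[[0.3,0.05,0.01,-0.09,0,0,0],[0.3,0.12,0.03,-0.2,0,0,0],[0.3,0.2,0.05,-0.31,0,0,0],[0.3,0.27,0.07,-0.42,0,0,0],[0.3,0.29,0.072,-0.454,0,0,0]]' | tail -2; python3 tr.py 0.125
```

```text
wrist_force: [-0.0, 0.4, -4.5]
gripper_width: 0.504
t 4.12 tcp [0.4002 0.2809 0.2845] j [ 69.3   3.6 -34.5  34.4 -61.1 -28.8] F [-0.   0.4 -4.5] w 0.504
mm [35.  33.2 24.7] deg [-15.3   0.3  24.8] rows 4.1
ROW [0.3, 0.1167, 0.1108, 0.0823, -0.0852, 0.0018, 0.1378]
```

```bash
python3 -m creep '[[0.3,0.117,0.111,0.07,-0.085,0.002,0.138],[0.3,0.117,0.111,0.07,-0.085,0.002,0.138],[0.3,0.117,0.111,0.07,-0.085,0.002,0.138],[0.3,0.117,0.111,0.07,-0.085,0.002,0.138]]' | tail -2; python3 tr.py 0.25
```

```text
wrist_force: [0.3, 0.4, -3.7]
gripper_width: 0.505
t 4.45 tcp [0.4185 0.2302 0.2821] j [ 62.7   8.9 -26.4  26.4 -73.3 -43.5] F [ 0.3  0.4 -3.7] w 0.505
mm [45.   5.5 28.4] deg [-14.4   0.   25. ] rows 4.0
ROW [0.3, 0.1502, 0.0182, 0.0946, -0.0801, 0.0001, 0.1389]
```

```bash
python3 -m creep '[[0.3,0.15,0.018,0.09,-0.08,0,0.139],[0.3,0.15,0.018,0.09,-0.08,0,0.139],[0.3,0.15,0.018,0.09,-0.08,0,0.139],[0.3,0.15,0.018,0.09,-0.08,0,0.139],[0.3,0.15,0.018,0.09,-0.08,0,0.139]]' | tail -2; python3 tr.py 0.375
```

```text
wrist_force: [-0.0, 0.2, -4.0]
gripper_width: 0.504
t 4.87 tcp [0.4419 0.1825 0.2792] j [ 52.9  14.3 -17.4  18.4 -82.9 -57.3] F [-0.   0.2 -4. ] w 0.504
mm [ 44.2 -18.3  24.6] deg [-14.2   0.   24.7] rows 4.0
ROW [0.3, 0.1472, -0.0611, 0.0819, -0.0788, 0.0001, 0.1373]
```

```bash
python3 -m creep '[[0.3,0.147,-0.061,0.082,-0.079,0,0.137],[0.3,0.147,-0.061,0.082,-0.079,0,0.137],[0.3,0.147,-0.061,0.082,-0.079,0,0.137],[0.3,0.147,-0.061,0.082,-0.079,0,0.137],[0.3,0.147,-0.061,0.082,-0.079,0,0.137]]' | tail -2; python3 tr.py 0.5
```

```text
wrist_force: [0.6, 0.3, -3.7]
gripper_width: 0.504
t 5.28 tcp [0.4628 0.1322 0.2786] j [ 41.8  18.5  -8.6  10.4 -91.  -71. ] F [ 0.6  0.3 -3.7] w 0.504
mm [ 30.7 -39.5  16.1] deg [-14.2   0.   24.9] rows 4.0
ROW [0.3, 0.1025, -0.1317, 0.0535, -0.0791, 0.0001, 0.1382]
```

```bash
python3 -m creep '[[0.3,0.1025,-0.1317,0.0535,-0.079,0,0.138],[0.3,0.1025,-0.1317,0.0535,-0.079,0,0.138],[0.3,0.1025,-0.1317,0.0535,-0.079,0,0.138],[0.3,0.1025,-0.1317,0.0535,-0.079,0,0.138],[0.3,0.1025,-0.1317,0.0535,-0.079,0,0.138]]' | tail -2; python3 tr.py 0.625
```

```text
wrist_force: [0.3, -0.0, -3.8]
gripper_width: 0.506
t 5.70 tcp [0.4831 0.0826 0.2792] j [ 30.1  21.9  -0.4   2.2 -97.5 -85.8] F [ 0.3 -0.  -3.8] w 0.506
mm [  9.8 -51.1   4.7] deg [-14.4   0.1  25. ] rows 4.0
ROW [0.3, 0.0326, -0.1704, 0.0158, -0.0799, 0.0004, 0.1387]
```

```bash
python3 -m creep '[[0.3,0.0326,-0.17,0.0158,-0.08,0,0.139],[0.3,0.0326,-0.17,0.0158,-0.08,0,0.139],[0.3,0.0326,-0.17,0.0158,-0.08,0,0.139],[0.3,0.0326,-0.17,0.0158,-0.08,0,0.139],[0.3,0.0326,-0.17,0.0158,-0.08,0,0.139]]' | tail -2; python3 tr.py 0.75
```

```text
wrist_force: [-0.1, -0.3, -3.9]
gripper_width: 0.502
t 6.12 tcp [0.5031 0.0333 0.2797] j [  18.4   24.2    6.6   -6.4 -101.5 -102.3] F [-0.1 -0.3 -3.9] w 0.502
mm [-13.6 -49.9  -8.1] deg [-14.4   0.2  25. ] rows 4.0
ROW [0.3, -0.0452, -0.1663, -0.0269, -0.0797, 0.0009, 0.1387]
```

```bash
python3 -m creep '[[0.3,-0.045,-0.166,-0.027,-0.08,0.001,0.139],[0.3,-0.045,-0.166,-0.027,-0.08,0.001,0.139],[0.3,-0.045,-0.166,-0.027,-0.08,0.001,0.139],[0.3,-0.045,-0.166,-0.027,-0.08,0.001,0.139],[0.3,-0.045,-0.166,-0.027,-0.08,0.001,0.139]]' | tail -2; python3 tr.py 0.875
```

```text
wrist_force: [-0.2, -0.2, -2.4]
gripper_width: 0.505
t 6.53 tcp [ 0.523  -0.0158  0.2801] j [   7.2   25.3   11.6  -14.9 -102.3 -120.1] F [-0.2 -0.2 -2.4] w 0.505
mm [-33.4 -35.9 -19. ] deg [-14.4   0.1  25. ] rows 4.0
ROW [0.3, -0.1113, -0.1195, -0.0635, -0.0801, 0.0004, 0.1389]
```

```bash
python3 -m creep '[[0.3,-0.111,-0.12,-0.0635,-0.08,0,0.139],[0.3,-0.111,-0.12,-0.0635,-0.08,0,0.139],[0.3,-0.111,-0.12,-0.0635,-0.08,0,0.139],[0.3,-0.111,-0.12,-0.0635,-0.08,0,0.139],[0.3,-0.111,-0.12,-0.0635,-0.08,0,0.139]]' | tail -2; python3 tr.py 1.0; python3 - <<'E'
from h import *
cv2.imwrite("pics/e.png",r.capture("wrist"))
E
```

```text
wrist_force: [0.1, -0.6, -3.1]
gripper_width: 0.5
t 6.95 tcp [ 0.5429 -0.0647  0.2804] j [  -2.7   24.9   13.7  -22.3  -98.7 -138.5] F [ 0.1 -0.6 -3.1] w 0.500
mm [-44.9 -12.6 -25.3] deg [-14.5   0.2  25.2] rows 4.1
ROW [0.3, -0.1498, -0.042, -0.0843, -0.0804, 0.0012, 0.1398]
```

View pics/e.png

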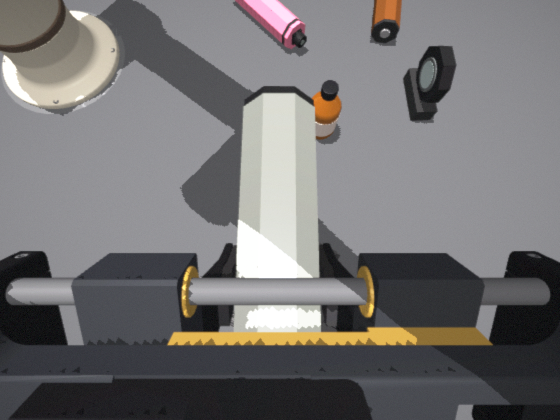

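```bash
cat > ov.py <<'E'
import sys
from h import *
def bench(x,y,yaw):
    c,s=np.cos(np.deg2rad(yaw)),np.sin(np.deg2rad(yaw))
    return lambda P:(np.atleast_2d(P)/1000.)@np.array([[c,s,0],[-s,c,0],[0,0,1]])+[x,y,0]
def draw(im,n,T,f,x0,y0):
    L=[]
    for sy in(-1,1):
        for y in(39,53): L.append([[-44,sy*y,104],[-30,sy*y,104],[0,sy*y,74],[30,sy*y,104],[44,sy*y,104]])
    L.append([[-44,-39,54],[-44,39,54]])
    a=np.arange(0,361,20)
    L.append([[82+7*np.cos(np.deg2rad(t)),7*np.sin(np.deg2rad(t)),170] for t in a])
    for yy in (-155,-175): L.append([[-46,yy,100],[46,yy,100]])
    for l in L:
        p=((proj(n,T(l))-[x0,y0]+.5)*f).astype(np.int32)
        cv2.polylines(im,[p.reshape(-1,1,2)],False,(0,0,255) if n=="top" else (0,255,255),1)
if __name__=="__main__":
    T=bench(*map(float,sys.argv[1:4])); out=[]
    for n,x0,y0,w,h in [("top",280,120,90,90),("side",300,225,90,90)]:
        f=6;im=cv2.imread(f"pics/a_{n}.png")[y0:y0+h,x0:x0+w]
        im=cv2.resize(im,None,fx=f,fy=f,interpolation=cv2.INTER_CUBIC); im=cv2.convertScaleAbs(im,alpha=2.2)
        draw(im,n,T,f,x0,y0); out.append(im)
    cv2.imwrite(sys.argv[4],cv2.resize(np.hstack(out),(800,400),interpolation=cv2.INTER_AREA))
E
python3 ov.py .5815 -.0920 9.4 pics/f1.png
```

```text
(no output)
```

View pics/f1.png

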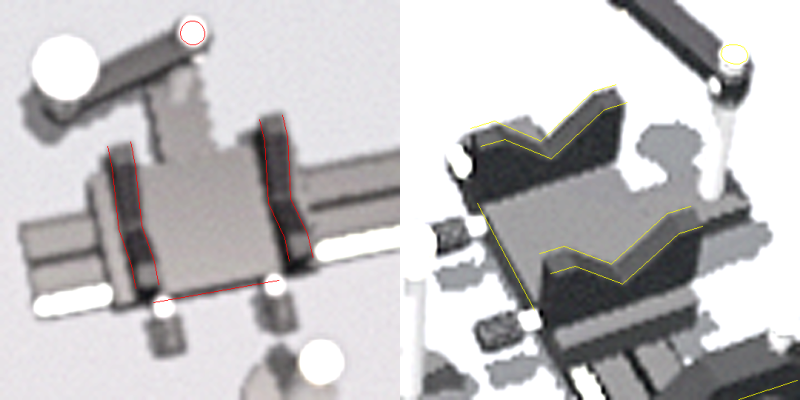

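The overlay matches the saddles and the post in both views to about 1 mm, giving seat ≈ (0.5815, -0.0920) and yaw 9.4°. Now I check how the laser sits in the grip.

```bash
cat > inhand.py <<'E'
from h import *
import h
r.capture("wrist"); s=r.sense()
best=[d for d in r.outline_of("wrist","laser_mid") if d["pixels"].sum()>8000][0]["pixels"].copy()
best[245:]=0
v,u=np.nonzero(best);print(u.min(),u.max(),v.min(),v.max())
R=s["ee_rot"]; nom=s["tcp_pos"]
# laser frame in tool coordinates: centre c, level axis
def mask(q):
    # q: along(mm), perp(mm), yaw deg, up(mm), pitch deg
    psi=np.arctan2(R[1,0],R[0,0]); a=np.array([np.cos(psi),np.sin(psi),0]);b=np.array([-a[1],a[0],0])
    m=np.zeros((420,560),np.uint8); B,S=laserpts(0,0,psi+np.deg2rad(q[2]),z=0)
    Q=Ro.from_rotvec(-np.deg2rad(q[4])*b).as_matrix()
    for P in(B,S):
        P=P@Q.T+nom+a*q[0]/1e3+b*q[1]/1e3+np.array([0,0,q[3]/1e3])
        h=cv2.convexHull((proj("wrist",P)*16).astype(np.int32)); cv2.fillConvexPoly(m,h,1,cv2.LINE_8,4)
    m=m.astype(bool); m[245:]=0; return m
def cost(q):
    m=mask(q); return 1-(m&best).sum()/(m|best).sum()
p0=np.array([25,0,0,-2.4,0.])
for fix in (True,False):
    idx=[0,1,2,4] if fix else [0,1,2,3,4]
    def c(x):
        q=p0.copy(); q[idx]=x; return cost(q)+(0.002*((q[3]+2.4)/3)**2)
    sim=np.vstack([p0[idx]]+[p0[idx]+2.*e for e in np.eye(len(idx))])
    o=minimize(c,p0[idx],method="Nelder-Mead",options=dict(initial_simplex=sim,xatol=.02,fatol=1e-5,maxiter=800)); print(o.x.round(2),1-o.fun)
E
python3 inhand.py
```

```text
237 320 85 244
[26.99 -0.8  -0.65 -2.94] 0.9888954319845209
[24.36 -0.99 -0.44 -4.13  2.27] 0.9819505296715921
```

```bash
python3 - <<'E'
from h import *
im=r.capture("side"); s=r.sense()
R=s["ee_rot"]; psi=np.arctan2(R[1,0],R[0,0]); a=np.array([np.cos(psi),np.sin(psi),0]);b=np.array([-a[1],a[0],0])
x0,y0,w,h,f=240,130,110,110,5
c=cv2.resize(im[y0:y0+h,x0:x0+w],None,fx=f,fy=f,interpolation=cv2.INTER_CUBIC)
for pit,al,col in [(0,25,(0,0,255)),(-2.94,27,(0,255,0))]:
    B,S=laserpts(0,0,psi-np.deg2rad(.5),z=0);Q=Ro.from_rotvec(-np.deg2rad(pit)*b).as_matrix()
    for P in (B,S):
        P=P@Q.T+s["tcp_pos"]+a*al/1e3-b*.0009+[0,0,-.0024]
        hh=cv2.convexHull(((proj("side",P)-[x0,y0]+.5)*f).astype(np.int32)); cv2.polylines(c,[hh],True,col,1)
cv2.imwrite("pics/g.png",c)
E
```

```text
(no output)
```

View pics/g.png

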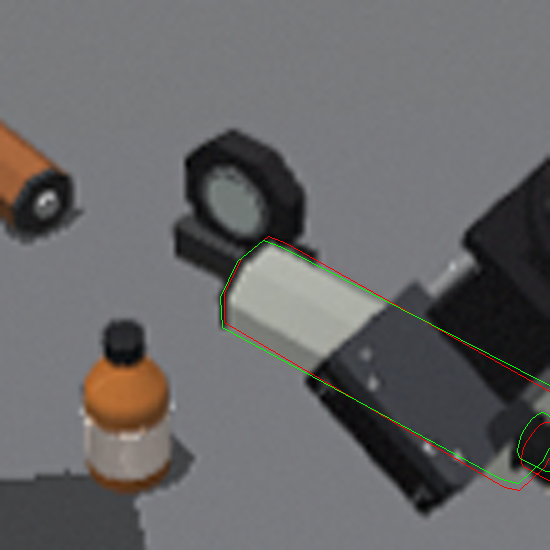

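```bash
cat > seat.py <<'E'
import sys
from h import *
z=float(sys.argv[1]); dx,dy=[float(q)/1000 for q in sys.argv[2:4]] if len(sys.argv)>3 else (0,0)
t=np.deg2rad(99.4);a=np.array([np.cos(t),np.sin(t),0]);b=np.array([-a[1],a[0],0])
P=np.array([.5815,-.0920,0])-a*.0262+b*.0009 - b*dx + a*dy; P[2]=z+.0018
go(P,Rt(99.9,32.5),w=.3)
E
python3 seat.py 0.265
```

```text
t 7.15 tcp [ 0.544  -0.063   0.2798] j [  -2.5   25.    13.8  -22.3  -98.8 -138.5] F [ 0.2 -0.3 -5.2] w 0.500
mm [-65.8  -2.2 -22.9] deg [-14.8   2.6  24.5] rows 4.0
ROW [0.3, -0.2195, -0.0075, -0.0763, -0.0824, 0.0143, 0.1358]
```

```bash
python3 -m creep '[[0.3,-0.055,-0.002,-0.019,-0.02,0.004,0.034],[0.3,-0.11,-0.004,-0.038,-0.041,0.007,0.068],[0.3,-0.165,-0.006,-0.057,-0.062,0.011,0.1],[0.3,-0.22,-0.0075,-0.076,-0.082,0.014,0.136],[0.3,-0.22,-0.0075,-0.076,-0.082,0.014,0.136]]' | tail -2; python3 seat.py 0.2; python3 - <<'E'
from h import *
for n in ("top","side"):
    im=r.capture(n)
    x0,y0,w,h=(280,110,100,100) if n=="top" else (290,190,110,110)
    c=cv2.resize(im[y0:y0+h,x0:x0+w],(400,400),interpolation=cv2.INTER_CUBIC); cv2.imwrite(f"pics/h_{n}.png",c)
a=cv2.imread("pics/h_top.png");b=cv2.imread("pics/h_side.png");cv2.imwrite("pics/h.png",np.hstack([a,b]))
E
```

```text
wrist_force: [-1.7, -0.4, -4.3]
gripper_width: 0.505
t 7.57 tcp [ 0.5851 -0.1205  0.265 ] j [ -12.1   26.9   16.4  -29.7  -92.5 -156.1] F [-1.7 -0.4 -4.3] w 0.505
mm [-31.7   0.4  54.7] deg [-0.1  0.2 -0.2] rows 1.5
ROW [0.3, -0.1058, 0.0014, 0.1825, -0.0004, 0.0009, -0.0011]
```

View pics/h.png

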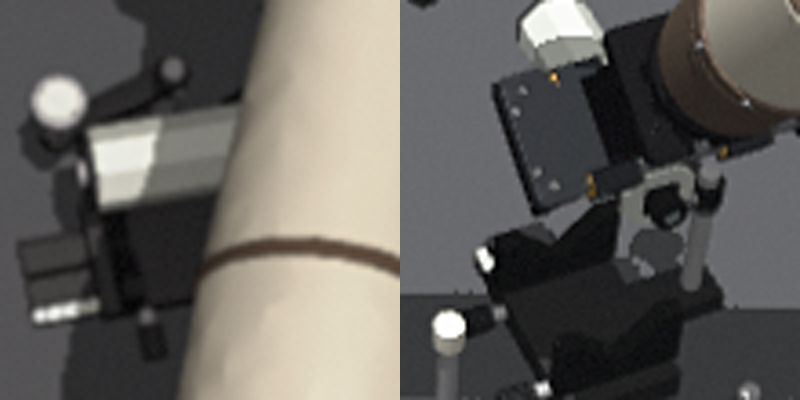

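```bash
cat > lo.py <<'E'
import sys
from h import *
z=float(sys.argv[1]); out=[]
for n,x0,y0,w in (("top",280,100,110),("side",290,140,160)):
    im=r.capture(n); f=400/w
    c=cv2.resize(im[y0:y0+w,x0:x0+w],(400,400),interpolation=cv2.INTER_CUBIC); c=cv2.convertScaleAbs(c,alpha=1.4)
    for P in laserpts(.5815,-.0920,np.deg2rad(99.4),z=z):
        hh=cv2.convexHull(((proj(n,P)-[x0,y0]+.5)*f).astype(np.int32)); cv2.polylines(c,[hh],True,(0,0,255),1)
    out.append(c)
cv2.imwrite(sys.argv[2],np.hstack(out))
E
python3 lo.py .265 pics/i.png
```

```text
(no output)
```

View pics/i.png

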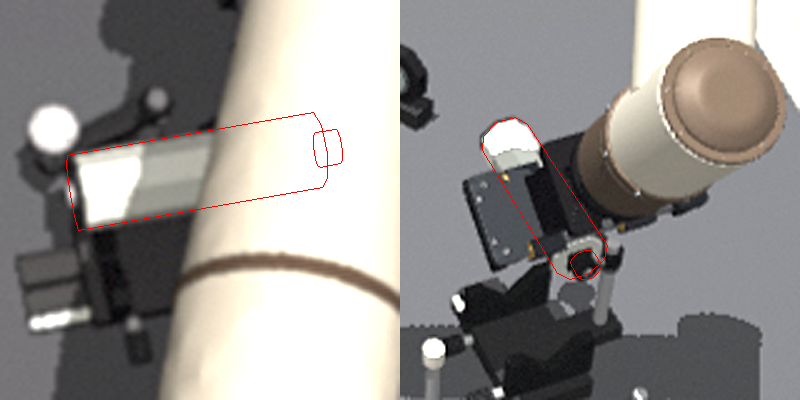

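The laser model lies on the picture in both views, straight above the saddles. Lowering.

```bash
python3 seat.py 0.13 | tail -1
```

```text
ROW [0.3, -0.2433, 0.0005, 0.3767, -0.0013, 0.0004, 0.001]
```

```bash
python3 -m creep '[[0.3,-0.05,0,0.078,0,0,0],[0.3,-0.11,0,0.17,0,0,0],[0.3,-0.17,0,0.263,0,0,0],[0.3,-0.22,0,0.34,0,0,0],[0.3,-0.243,0,0.376,-0.001,0,0.001]]' | tail -2; python3 lo.py .13 pics/j.png; python3 seat.py 0.107
```

```text
wrist_force: [-0.2, 0.9, -5.0]
gripper_width: 0.5
t 8.28 tcp [ 0.5835 -0.1167  0.1295] j [ -11.9   33.5    7.4  -30.4  -79.3 -148.2] F [-0.3 -0.7 -3.6] w 0.506
mm [-12.4   1.3  16.6] deg [-0.4 -0.1 -0. ] rows 0.5
ROW [0.3, -0.0415, 0.0043, 0.0555, -0.0022, -0.0004, -0.0003]
```

View pics/j.png

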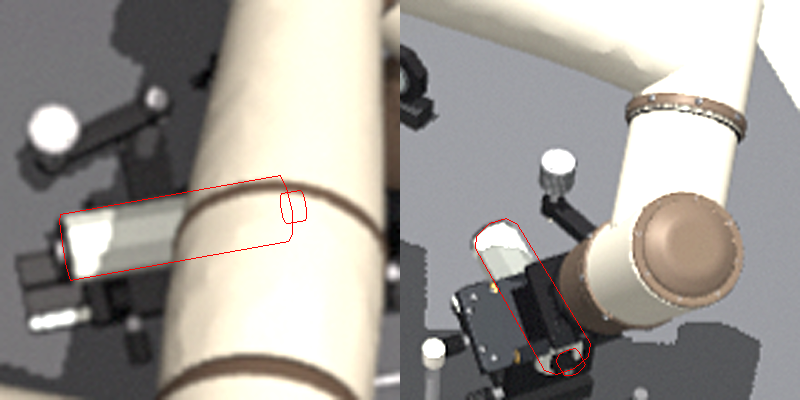

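```bash
python3 -m creep '[[0.3,-0.01,0.001,0.014,0,0,0],[0.3,-0.02,0.002,0.028,0,0,0],[0.3,-0.03,0.003,0.04,0,0,0],[0.3,-0.033,0.004,0.044,0,0,0]]' | tail -4; python3 seat.py 0.105
```

```text
tcp_pos: [0.5851, -0.1178, 0.1134]
ee_rot: [[-0.145, 0.985, -0.098], [0.83, 0.175, 0.529], [0.538, -0.005, -0.843]]
wrist_force: [0.1, 0.2, -4.0]
gripper_width: 0.503
t 8.62 tcp [ 0.5851 -0.1178  0.1134] j [ -12.    34.6    6.9  -30.5  -77.9 -147.3] F [ 0.1  0.2 -4. ] w 0.503
mm [-3.7 -0.2  5.5] deg [-0.3 -0.   0. ] rows 0.2
ROW [0.3, -0.0124, -0.0008, 0.0184, -0.0019, -0.0002, 0.0]
```

```bash
python3 -m creep '[[0.3,-0.003,0,0.005,0,0,0],[0.3,-0.006,0,0.009,0,0,0],[0.3,-0.009,0,0.0135,0,0,0],[0.3,-0.01,0,0.015,0,0,0]]' | tail -4; python3 seat.py 0.104
```

```text
tcp_pos: [0.5862, -0.118, 0.1093]
ee_rot: [[-0.147, 0.985, -0.096], [0.831, 0.175, 0.529], [0.537, -0.002, -0.844]]
wrist_force: [1.0, 0.8, 1.5]
gripper_width: 0.5
t 8.95 tcp [ 0.5862 -0.118   0.1093] j [ -12.    34.9    6.8  -30.6  -77.4 -147. ] F [1.  0.8 1.5] w 0.500
mm [-1.7 -1.3  3.1] deg [-0.2  0.   0.1] rows 0.1
ROW [0.3, -0.0056, -0.0044, 0.0104, -0.001, 0.0001, 0.0005]
```

```bash
python3 -m creep '[[0.3,-0.001,0,0.002,0,0,0],[0.3,-0.0025,0,0.004,0,0,0],[0.3,-0.0025,0,0.004,0,0,0]]' | tail -4; python3 lo.py .105 pics/k.png
```

```text
tcp_pos: [0.5869, -0.118, 0.1087]
ee_rot: [[-0.148, 0.985, -0.094], [0.831, 0.175, 0.528], [0.537, -0.0, -0.844]]
wrist_force: [1.5, 0.1, 0.7]
gripper_width: 0.502
```

View pics/k.png

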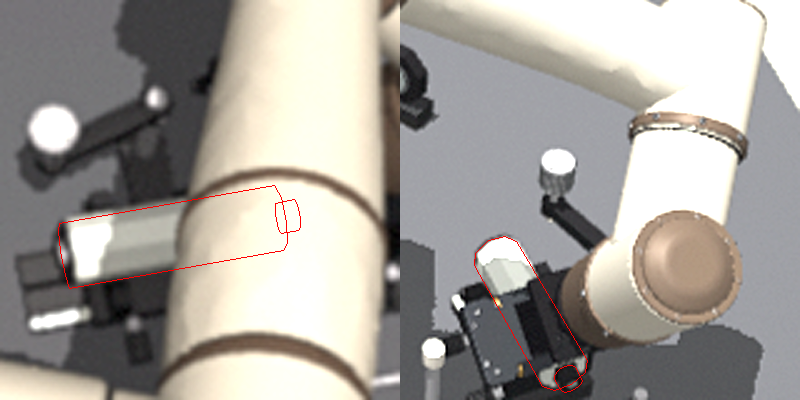

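```bash
python3 -m creep '[[0.3,-0.002,0,0.003,0,0,0],[0.3,-0.0035,0,0.0057,0,0,0],[0.3,-0.0035,0,0.0057,0,0,0]]' | tail -4;  python3 -m creep '[[0.3,-0.002,0,0.003,0,0,0],[0.3,-0.0035,0,0.0057,0,0,0],[0.3,-0.0035,0,0.0057,0,0,0]]' | tail -4
```

```text
tcp_pos: [0.5874, -0.1179, 0.1078]
ee_rot: [[-0.149, 0.984, -0.093], [0.831, 0.176, 0.528], [0.536, 0.001, -0.844]]
wrist_force: [0.7, 1.6, 4.5]
gripper_width: 0.504
tcp_pos: [0.5873, -0.1179, 0.1077]
ee_rot: [[-0.151, 0.984, -0.093], [0.83, 0.177, 0.529], [0.537, 0.002, -0.844]]
wrist_force: [-0.7, 0.3, 8.4]
gripper_width: 0.505
```

```bash
python3 -m creep '[[0.55,0,0,0,0,0,0],[0.65,0,0,0,0,0,0],[0.75,0,0,0,0,0,0],[0.75,0,0,0,0,0,0]]' | tail -4; python3 lo.py .105 pics/k2.png
```

```text
tcp_pos: [0.5868, -0.1179, 0.1071]
ee_rot: [[-0.15, 0.984, -0.095], [0.83, 0.177, 0.529], [0.537, 0.001, -0.843]]
wrist_force: [0.1, 0.1, 0.1]
gripper_width: 0.69
```

View pics/k2.png

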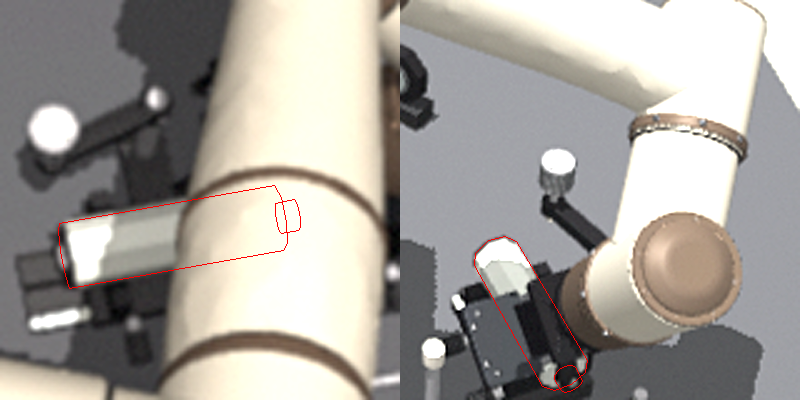

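```bash
python3 -m creep '[[0.75,0.02,0,-0.032,0,0,0],[0.75,0.08,0,-0.126,0,0,0],[0.75,0.15,0,-0.23,0,0,0],[0.75,0.22,0,-0.34,0,0,0],[0.75,0.28,0,-0.44,0,0,0]]' | tail -4;python3 - <<'E'
from h import *
from kin import *
s=r.sense();j=s["joints"]
for f in np.linspace(0,1,5):
    jj,e=ik(np.array([.50,-.02,.30]),Rt(99.9-f*60,32.5*(1-f)),j); j=jj; print(j.round(),e.round(4))
go((.5,-.02,.30),Rt(90,0),w=.75)
cv2.imwrite("pics/l.png",r.capture("side"))
E
```

```text
tcp_pos: [0.5866, -0.1181, 0.2669]
ee_rot: [[-0.151, 0.984, -0.093], [0.831, 0.177, 0.528], [0.536, 0.002, -0.844]]
wrist_force: [0.8, 0.5, 0.9]
gripper_width: 0.751
[  -4.   14.    3.  -31.  -88. -162.] 0.0
[  -0.    9.   -3.  -26.  -77. -177.] 0.0698
[  -3.    7.   -6.  -28.  -71. -177.] 0.5938
[  -6.    6.  -10.  -32.  -66. -177.] 1.1233
[  -9.    5.  -13.  -37.  -61. -177.] 1.6472
t 10.65 tcp [ 0.5866 -0.1181  0.2669] j [ -11.9   26.9   16.6  -29.9  -92.7 -155.8] F [0.8 0.5 0.9] w 0.751
mm [112.3 -67.8  31.9] deg [ -2.8 -32.3  10. ] rows 4.7
ROW [0.75, 0.3743, -0.2259, 0.1063, -0.0154, -0.1797, 0.0555]
```

View pics/l.png

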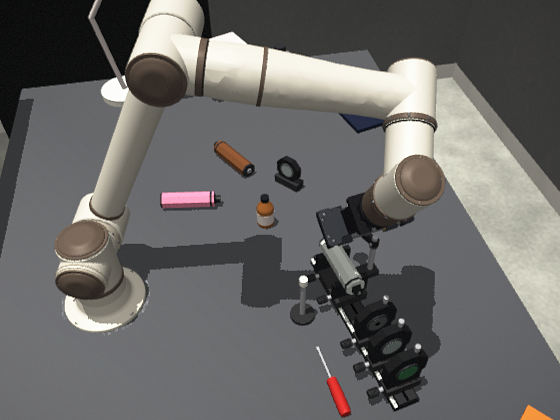

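```bash
cat > kn.py <<'E'
import sys
from h import *
a=list(map(float,sys.argv[1:6])); go(a[:3],Rt(a[3],a[4]),w=1)
E
python3 - <<'E'
from kin import *
from h import Rt,r
j=r.sense()["joints"]
for f in np.linspace(0,1,11):
    p=np.array([.5866,-.1181,.2669])*(1-f)+np.array([.628,-.005,.28])*f
    jj,e=ik(p,Rt(100+f*350,32.5*max(0,1-3*f)),j); j=jj; print(f.round(1),j.round(),e.round(4))
E
python3 kn.py .5866 -.1 .29 127 20
```

```text
0.0 [ -12.   27.   17.  -30.  -93. -156.] 0.0
0.1 [  -3.   29.   18.  -15.  -96. -132.] 0.0
0.2 [   5.   26.   10.   -3.  -87. -104.] 0.0
0.3 [  8.  20.   2.   1. -75. -73.] 0.0
0.4 [  8.  19.   1.   0. -72. -38.] 0.0
0.5 [  9.  19.   1.   0. -72.  -4.] 0.0
0.6 [ 10.  20.   2.  -0. -72.  30.] 0.0
0.7 [ 11.  20.   3.   0. -73.  64.] 0.0
0.8 [ 12.  20.   3.   0. -73.  98.] 0.0
0.9 [ 13.  21.   4.  -0. -73. 132.] 0.0
1.0 [ 14.  21.   5.   0. -74. 166.] 0.0
t 10.70 tcp [ 0.589  -0.1197  0.2748] j [ -11.9   26.5   17.2  -29.7  -92.9 -155.9] F [ 2.5 -1.2  6.2] w 0.751
mm [24.8  1.4 -2.4] deg [ 12.5 -11.6 -23.7] rows 4.1
ROW [1, 0.0827, 0.0046, -0.008, 0.0693, -0.0642, -0.1317]
```

```bash
python3 -m creep '[[0.75,0.083,0.005,-0.008,0.069,-0.064,-0.132],[0.75,0.083,0.005,-0.008,0.069,-0.064,-0.132],[0.75,0.083,0.005,-0.008,0.069,-0.064,-0.132],[0.75,0.083,0.005,-0.008,0.069,-0.064,-0.132],[0.75,0.083,0.005,-0.008,0.069,-0.064,-0.132]]' | tail -2; python3 kn.py .595 -.09 .29 156 5
```

```text
wrist_force: [0.3, 0.5, -0.1]
gripper_width: 0.753
t 11.12 tcp [ 0.5869 -0.0982  0.2909] j [  -2.    25.4   16.4  -15.3  -93.7 -139.9] F [ 0.3  0.5 -0.1] w 0.753
mm [ 1.2 11.4  1.3] deg [  6.3 -14.6 -28. ] rows 4.5
ROW [1, 0.0039, 0.038, 0.0045, 0.0348, -0.0809, -0.1557]
```

```bash
python3 -m creep '[[1,0.004,0.038,0.0045,0.035,-0.081,-0.156],[1,0.004,0.038,0.0045,0.035,-0.081,-0.156],[1,0.004,0.038,0.0045,0.035,-0.081,-0.156],[1,0.004,0.038,0.0045,0.035,-0.081,-0.156],[1,0.004,0.038,0.0045,0.035,-0.081,-0.156]]' | tail -2; python3 kn.py .60 -.07 .29 188 0
```

```text
wrist_force: [-0.2, -0.7, -0.7]
gripper_width: 0.977
t 11.53 tcp [ 0.5945 -0.0897  0.2903] j [   5.6   20.5    6.1   -2.4  -79.9 -118.9] F [-0.2 -0.7 -0.7] w 0.977
mm [ 2.8 20.2  0.5] deg [  1.3  -4.8 -31.8] rows 4.5
ROW [1, 0.0095, 0.0675, 0.0018, 0.0074, -0.0265, -0.1766]
```

```bash
python3 -m creep '[[1,0.0095,0.0675,0.002,0.007,-0.0265,-0.177],[1,0.0095,0.0675,0.002,0.007,-0.0265,-0.177],[1,0.0095,0.0675,0.002,0.007,-0.0265,-0.177],[1,0.0095,0.0675,0.002,0.007,-0.0265,-0.177],[1,0.0095,0.0675,0.002,0.007,-0.0265,-0.177]]' | tail -2; python3 kn.py .60 -.07 .29 188 0; python3 - <<'E'
from h import *
cv2.imwrite("pics/m.png",r.capture("wrist"))
for t in ("knob","laser_mid","clamp_arm"):
  for d in r.recognise("wrist",t)[:2]: print(t,d["score"].__round__(2),(np.array(d["rect"])*[560,420,560,420]).round())
E
```

```text
wrist_force: [-0.6, 0.7, 0.2]
gripper_width: 0.998
t 11.95 tcp [ 0.5993 -0.0702  0.2901] j [  8.6  18.2   2.1  -0.1 -73.8 -90.4] F [-0.6  0.7  0.2] w 0.998
mm [-0.7  0.1  0.1] deg [0.1 0.  0.2] rows 0.0
ROW [1, -0.0023, 0.0004, 0.0002, 0.0008, 0.0003, 0.001]
knob 0.75 [327. 242. 353. 274.]
laser_mid 0.9 [178. 154. 336. 205.]
laser_mid 0.3 [455.  69. 538. 110.]
clamp_arm 0.64 [251. 232. 355. 275.]
```

View pics/m.png

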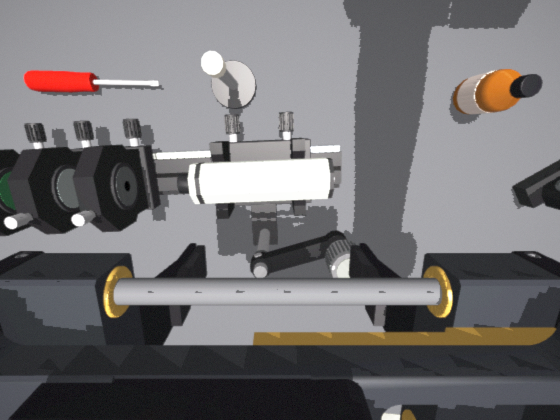

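The laser lies across both saddles with its snout towards the lens mounts (snout at (185,185), rear at (335,180)). The knob is at (340,258). I fit the laser pose here.

```bash
python3 - <<'E'
from h import *
r.capture("wrist")
d=r.outline_of("wrist","laser_mid")[0]; print(d["pixels"].sum())
p,i=fitlaser("wrist",d["pixels"],(.5815,-.092,np.deg2rad(99.4)),z=.105); print(p,i,np.rad2deg(p[2]))
im=r.capture("wrist")
from ov import bench
T=bench(.5815,-.0920,9.4); f=3;x0,y0=160,90
c=cv2.resize(im[y0:y0+180,x0:x0+220],None,fx=f,fy=f,interpolation=cv2.INTER_CUBIC)
from ov import draw
draw(c,"wrist",T,f,x0,y0)
for P in laserpts(p[0],p[1],p[2],z=.105):
    hh=cv2.convexHull(((proj("wrist",P)-[x0,y0]+.5)*f).astype(np.int32)); cv2.polylines(c,[hh],True,(0,0,255),1)
cv2.imwrite("pics/n.png",c)
E
```

```text
6078
[ 0.58249395 -0.09169559  1.75934284] 0.9618489789457021 100.80291950013587
```

View pics/n.png

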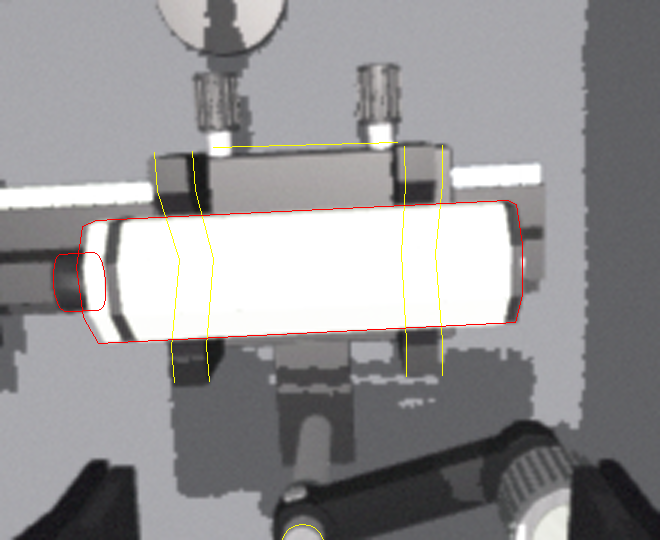

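```bash
python3 - <<'E'
from h import *
from ov import bench,draw
im=r.capture("wrist"); f=5;x0,y0=200,125
o=[]
for k,b in enumerate([(.5822,-.0937,10.5),(.5822,-.0920,10.5)]):
    c=cv2.resize(im[y0:y0+100,x0:x0+120],None,fx=f,fy=f,interpolation=cv2.INTER_CUBIC); c=cv2.convertScaleAbs(c,alpha=1.5)
    draw(c,"wrist",bench(*b),f,x0,y0); cv2.imwrite(f"pics/o{k}.png",c)
E
```

```text
(no output)
```

View pics/o0.png

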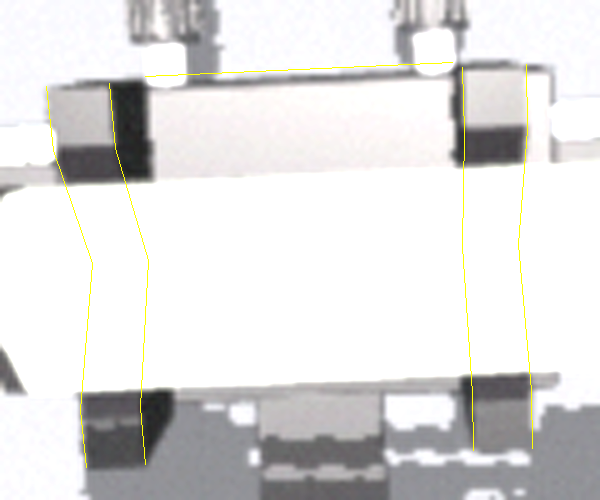

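View pics/o1.png

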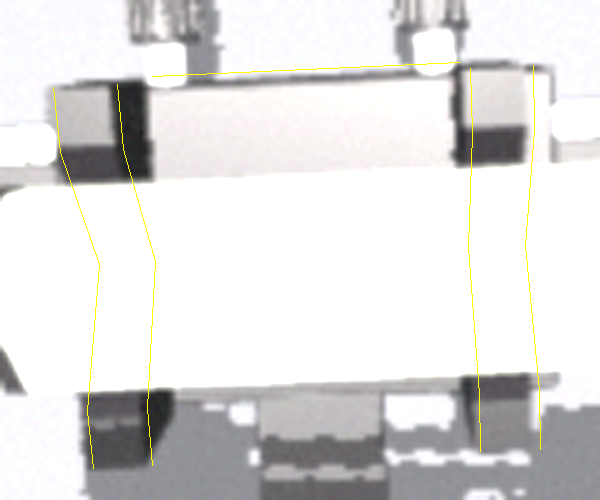

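```bash
python3 kn.py .6283 -.0044 .275 222 0
```

```text
t 12.35 tcp [ 0.6001 -0.0702  0.2898] j [  8.6  18.3   2.2  -0.1 -73.8 -90.6] F [ 0.6 -0.4  0.8] w 0.999
mm [-37.1  61.2  14.9] deg [  0.1   0.  -34. ] rows 4.8
ROW [1, -0.1237, 0.2041, 0.0496, 0.0005, 0.0002, -0.189]
```

```bash
python3 -m creep '[[1,-0.1237,0.2041,0.05,0,0,-0.189],[1,-0.1237,0.2041,0.05,0,0,-0.189],[1,-0.1237,0.2041,0.05,0,0,-0.189],[1,-0.1237,0.2041,0.05,0,0,-0.189],[1,-0.1237,0.2041,0.05,0,0,-0.189]]' | tail -2
for i in 1; do :; done; python3 -m creep '[[1,0,0,0,0,0,-0.195],[1,0,0,0,0,0,-0.195],[1,0,0,0,0,0,-0.195],[1,0,0,0,0,0,-0.195],[1,0,0,0,0,0,-0.195]]' | sed -n 1,2p
python3 -m creep '[[1,0,0,0,0,0,-0.195],[1,0,0,0,0,0,-0.195],[1,0,0,0,0,0,-0.195],[1,0,0,0,0,0,-0.195],[1,0,0,0,0,0,-0.195]]' | sed -n 1,2p
python3 kn.py .6283 -.0044 .275 320 0
```

```text
wrist_force: [0.2, -0.7, 0.8]
gripper_width: 1.0
time_s: 13.18
tcp_pos: [0.6286, -0.0037, 0.274]
time_s: 13.6
tcp_pos: [0.6287, -0.0036, 0.2738]
t 13.60 tcp [ 0.6287 -0.0036  0.2738] j [ 14.3  21.3   4.3  -0.1 -73.1   8.8] F [-0.5 -0.8 -0.1] w 0.999
mm [ 0.5  0.7 -1.2] deg [  0.1   0.2 -26.9] rows 3.8
ROW [1, 0.0018, 0.0022, -0.004, 0.0003, 0.0009, -0.1494]
```

```bash
python3 -m creep '[[1,0,0,0,0,0,-0.195],[1,0,0,0,0,0,-0.195],[1,0,0,0,0,0,-0.195],[1,0,0,0,0,0,-0.195],[1,0,0,0,0,0,-0.195]]' | sed -n 1,2p
python3 -m creep '[[1,0,0,0,0,0,-0.195],[1,0,0,0,0,0,-0.195],[1,0,0,0,0,0,-0.195],[1,0,0,0,0,0,-0.195],[1,0,0,0,0,0,-0.195]]' | sed -n 1,2p
python3 -m creep '[[1,0,0,0,0,0,-0.195],[1,0,0,0,0,0,-0.195],[1,0,0,0,0,0,-0.195],[1,0,0,0,0,0,-0.195],[1,0,0,0,0,0,-0.195]]' | sed -n 1,2p
python3 -m creep '[[1,0,0,0,0,0,-0.195],[1,0,0,0,0,0,-0.195],[1,0,0,0,0,0,-0.195],[1,0,0,0,0,0,-0.195],[1,0,0,0,0,0,-0.195]]' | sed -n 1,2p
python3 kn.py .6283 -.0044 .205 80 0
python3 - <<'E'
from h import *
cv2.imwrite("pics/p.png",r.capture("wrist"))
E
```

```text
time_s: 14.02
tcp_pos: [0.6288, -0.0037, 0.2736]
time_s: 14.43
tcp_pos: [0.6289, -0.0037, 0.2734]
time_s: 14.85
tcp_pos: [0.6289, -0.0037, 0.2731]
time_s: 15.27
tcp_pos: [0.629, -0.0037, 0.2729]
t 15.27 tcp [ 0.629  -0.0037  0.2729] j [ 14.3  21.4   4.4  -0.2 -73.2 150.4] F [-0.1 -0.1  0.4] w 0.999
mm [-0.9 -0.2 67.9] deg [-0.3 -0.1 -5.3] rows 1.6
ROW [1, -0.003, -0.0007, 0.2264, -0.0015, -0.0003, -0.0296]
```

View pics/p.png

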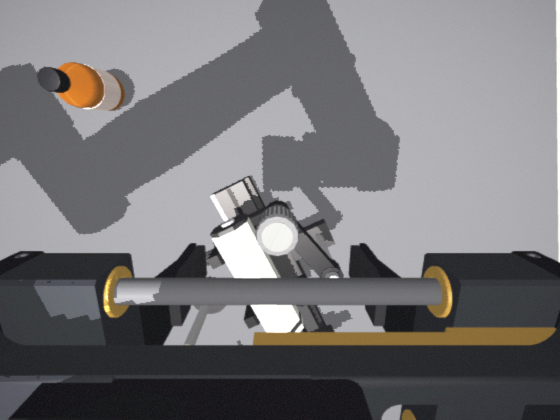

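```bash
python3 - <<'E'
from h import *
print(onz("wrist",(277,237),.214), onz("wrist",(277.5,236),.214))
r.capture("wrist")
for d in r.outline_of("wrist","knob")[:2]:
    v,u=np.nonzero(d["pixels"]); print(d["score"],u.mean(),v.mean(),len(u),u.min(),u.max(),v.min(),v.max())
E
python3 kn.py .6283 -.0044 .205 85 0
```

```text
[ 0.62834272 -0.00501938  0.214     ] [ 0.62891147 -0.00434785  0.214     ]
0.78 276.9473988439306 230.81445086705202 1730 256 299 206 255
0.17 279.2804790073582 243.53094791516375 6931 206 343 176 331
t 15.42 tcp [ 0.629  -0.0037  0.2729] j [ 14.3  21.4   4.4  -0.2 -73.2 149.9] F [-0.1  0.4 -0.7] w 0.999
mm [-0.9 -0.2 67.9] deg [ -0.3  -0.1 -10.8] rows 1.6
ROW [1, -0.0029, -0.0007, 0.2264, -0.0014, -0.0004, -0.0602]
```

```bash
python3 -m creep '[[1,-0.003,-0.001,0.1,-0.0014,0,-0.03],[1,-0.003,-0.001,0.18,-0.0014,0,-0.06],[1,-0.003,-0.001,0.235,-0.0014,0,-0.06],[1,-0.003,-0.001,0.235,-0.0014,0,-0.06]]' | tail -4; python3 kn.py .6284 -.0047 .202 85 0
```

```text
tcp_pos: [0.6257, -0.0046, 0.1979]
ee_rot: [[0.092, 0.996, -0.009], [0.996, -0.092, 0.0], [-0.0, -0.009, -1.0]]
wrist_force: [-0.5, -0.4, -0.6]
gripper_width: 1.0
t 15.75 tcp [ 0.6257 -0.0046  0.1979] j [ 14.3  24.1  -2.5  -0.2 -63.9 160.5] F [-0.5 -0.4 -0.6] w 1.000
mm [ 0.1  2.6 -4.1] deg [-0.5  0.  -0.3] rows 0.1
ROW [1, 0.0005, 0.0087, -0.0136, -0.0027, 0.0001, -0.0014]
```

```bash
python3 -m creep '[[1,0,0.0087,-0.0136,-0.003,0,0],[1,0,0.0087,-0.0136,-0.003,0,0]]' | sed -n 2p; python3 kn.py .6284 -.0047 .202 85 0;  python3 -m creep '[[0.1,0,0,0,0,0,0],[0.1,0,0,0,0,0,0],[0.1,0,0,0,0,0,0],[0.1,0,0,0,0,0,0],[0.1,0,0,0,0,0,0]]'
```

```text
tcp_pos: [0.6293, -0.0049, 0.2034]
t 15.92 tcp [ 0.6293 -0.0049  0.2034] j [ 1.430e+01  2.390e+01 -2.100e+00  1.000e-01 -6.390e+01  1.603e+02] F [ 0.1 -0.5  0. ] w 1.002
mm [ 0.1 -1.   1.4] deg [ 0.2  0.  -0.3] rows 0.1
ROW [1, 0.0002, -0.0032, 0.0046, 0.001, 0.0001, -0.0019]
time_s: 16.33
tcp_pos: [0.6295, -0.0048, 0.2038]
ee_rot: [[0.093, 0.996, 0.004], [0.996, -0.093, -0.0], [-0.0, 0.004, -1.0]]
wrist_force: [1.0, -0.9, -0.1]
gripper_width: 0.708
```

```bash
python3 -m creep '[[0.1,0,0,0,0,0,0],[0.1,0,0,0,0,0,0],[0.1,0,0,0,0,0,0],[0.1,0,0,0,0,0,0],[0.1,0,0,0,0,0,0]]'
```

```text
time_s: 16.75
tcp_pos: [0.629, -0.0047, 0.2037]
ee_rot: [[0.094, 0.996, 0.003], [0.996, -0.094, -0.0], [-0.0, 0.003, -1.0]]
wrist_force: [-1.6, 1.1, 0.5]
gripper_width: 0.358
```

```bash
cat > arc.py <<'E'
import sys
from h import *
s=r.sense(); P=np.array([.6628,-.0788]); d=s["tcp_pos"][:2]-P; a=np.rad2deg(np.arctan2(d[1],d[0])); rr=np.hypot(*d); print("ang",a,"r",rr,"remaining",190.5-a, s["joints"].round(1))
A=float(sys.argv[1]); n=int(sys.argv[2]); R=s["ee_rot"]
for k in range(1,n+1):
    th=np.deg2rad(a+(A-a)*k/n); q=P+.082*np.array([np.cos(th),np.sin(th)])
    v=R.T@np.r_[q-s["tcp_pos"][:2],-.0008*np.deg2rad((A-a)*k/n)]/.3
    print("[0.1,%.4f,%.4f,%.4f,0,0,0]"%tuple(v),end=",")
print()
E
python3 arc.py 140 5
```

```text
ang 114.5266657707548 r 0.08143018491359348 remaining 75.9733342292452 [ 1.430e+01  2.380e+01 -2.100e+00  1.000e-01 -6.390e+01  1.603e+02]
[0.1,-0.0114,-0.0215,0.0002,0,0,0],[0.1,-0.0262,-0.0407,0.0004,0,0,0],[0.1,-0.0426,-0.0586,0.0006,0,0,0],[0.1,-0.0606,-0.0749,0.0007,0,0,0],[0.1,-0.0800,-0.0896,0.0009,0,0,0],
```

```bash
python3 -m creep '[[0.1,-0.0114,-0.0215,0,0,0,0],[0.1,-0.0262,-0.0407,0,0,0,0],[0.1,-0.0426,-0.0586,0.0005,0,0,0],[0.1,-0.0606,-0.0749,0.0007,0,0,0],[0.1,-0.08,-0.0896,0.001,0,0,0]]'; python3 arc.py 166 5
```

```text
time_s: 17.17
tcp_pos: [0.5999, -0.0266, 0.2035]
ee_rot: [[0.093, 0.996, 0.004], [0.996, -0.093, -0.0], [0.0, 0.004, -1.0]]
wrist_force: [4.1, -0.5, -2.0]
gripper_width: 0.359
ang 140.35234149605384 r 0.08174370585436051 remaining 50.14765850394616 [ 1.290e+01  2.110e+01 -6.400e+00  1.000e-01 -6.220e+01  1.617e+02]
[0.1,-0.0203,-0.0136,0.0002,0,0,0],[0.1,-0.0422,-0.0245,0.0004,0,0,0],[0.1,-0.0650,-0.0335,0.0005,0,0,0],[0.1,-0.0884,-0.0404,0.0008,0,0,0],[0.1,-0.1124,-0.0451,0.0010,0,0,0],
```

```bash
python3 -m creep '[[0.1,-0.0203,-0.0136,0,0,0,0],[0.1,-0.0422,-0.0245,0,0,0,0],[0.1,-0.065,-0.0335,0.0005,0,0,0],[0.1,-0.0884,-0.0404,0.001,0,0,0],[0.1,-0.1124,-0.0451,0.001,0,0,0]]'; python3 arc.py 190.5 5
```

```text
time_s: 17.58
tcp_pos: [0.5833, -0.0594, 0.2032]
ee_rot: [[0.093, 0.996, 0.005], [0.996, -0.093, 0.0], [0.001, 0.005, -1.0]]
wrist_force: [5.1, 0.2, -3.7]
gripper_width: 0.361
ang 166.2943390388695 r 0.08184070176863013 remaining 24.20566096113049 [ 10.   19.8  -8.5   0.  -61.4 164.6]
[0.1,-0.0229,-0.0029,0.0002,0,0,0],[0.1,-0.0460,-0.0033,0.0004,0,0,0],[0.1,-0.0690,-0.0018,0.0006,0,0,0],[0.1,-0.0918,0.0016,0.0008,0,0,0],[0.1,-0.1143,0.0070,0.0011,0,0,0],
```

```bash
python3 -m creep '[[0.1,-0.0229,-0.0029,0.0005,0,0,0],[0.1,-0.046,-0.0033,0.001,0,0,0],[0.1,-0.069,-0.0018,0.0015,0,0,0],[0.1,-0.0918,0.0016,0.002,0,0,0],[0.1,-0.1143,0.007,0.003,0,0,0]]'; python3 arc.py 190.5 1; python3 lo.py .105 pics/q.png
```

```text
time_s: 18.0
tcp_pos: [0.5822, -0.0942, 0.2027]
ee_rot: [[0.093, 0.996, 0.006], [0.996, -0.093, 0.001], [0.001, 0.005, -1.0]]
wrist_force: [3.0, 2.5, 0.9]
gripper_width: 0.359
ang -169.1875343669287 r 0.08201291207714739 remaining 359.68753436692873 [  6.5  20.1  -8.   -0.  -61.5 168.1]
[0.1,0.0014,-0.0005,0.0167,0,0,0],
```

View pics/q.png

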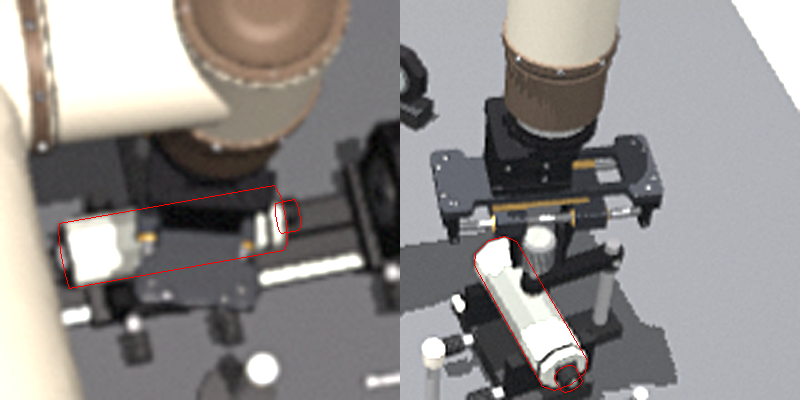

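```bash
python3 -m creep '[[0.1,0,0,0.0003,0,0,0.039],[0.1,0,0,0.0006,0,0,0.078],[0.1,0,0,0.001,0,0,0.117],[0.1,0,0,0.0013,0,0,0.156],[0.1,0,0,0.0016,0,0,0.195]]'; python3 kn.py .582 -.0937 .2022 50 0
```

```text
time_s: 18.52
tcp_pos: [0.5821, -0.0952, 0.2022]
ee_rot: [[0.654, 0.756, 0.005], [0.756, -0.654, -0.001], [0.002, 0.004, -1.0]]
wrist_force: [3.8, 1.3, -0.7]
gripper_width: 0.362
t 18.52 tcp [ 0.5821 -0.0952  0.2022] j [ 6.500e+00  2.020e+01 -8.100e+00  1.000e-01 -6.150e+01  1.326e+02] F [ 3.8  1.3 -0.7] w 0.362
mm [ 1.1 -1.1 -0. ] deg [ 0.2 -0.1 -0.9] rows 0.1
ROW [1, 0.0036, -0.0037, -0.0, 0.0013, -0.0007, -0.0047]
```

```bash
python3 -m creep '[[0.1,0.0015,-0.0015,0.0003,0,0,0.039],[0.1,0.003,-0.003,0.0006,0,0,0.078],[0.1,0.003,-0.003,0.001,0,0,0.117],[0.1,0.003,-0.003,0.0013,0,0,0.156],[0.1,0.003,-0.003,0.0016,0,0,0.195]]' | sed -n 2,4p
python3 -m creep '[[0.1,0,0,0.0003,0,0,0.039],[0.1,0,0,0.0006,0,0,0.078],[0.1,0,0,0.001,0,0,0.117],[0.1,0,0,0.0013,0,0,0.156],[0.1,0,0,0.0016,0,0,0.195]]' | sed -n 2,4p
python3 kn.py .582 -.0937 .2014 -23 0
```

```text
tcp_pos: [0.5817, -0.0943, 0.2017]
ee_rot: [[0.971, 0.237, 0.003], [0.237, -0.971, -0.002], [0.003, 0.003, -1.0]]
wrist_force: [3.7, 0.6, 0.2]
tcp_pos: [0.5816, -0.0941, 0.2012]
ee_rot: [[0.929, -0.37, 0.003], [-0.37, -0.929, -0.002], [0.003, 0.001, -1.0]]
wrist_force: [3.8, 1.7, -0.0]
t 19.35 tcp [ 0.5816 -0.0941  0.2012] j [  6.6  20.2  -8.2   0.1 -61.5  61.6] F [ 3.8  1.7 -0. ] w 0.363
mm [ 0.2 -0.5 -0.2] deg [ 0.  -0.2  1.3] rows 0.2
ROW [1, 0.0008, -0.0018, -0.0006, 0.0002, -0.001, 0.0071]
```

```bash
python3 -m creep '[[0.1,0,0,0.0003,0,0,0.039],[0.1,0,0,0.0006,0,0,0.078],[0.1,0,0,0.001,0,0,0.117],[0.1,0,0,0.0013,0,0,0.156],[0.1,0,0,0.0016,0,0,0.195]]' | sed -n 2,4p
python3 -m creep '[[0.1,0,0,0.0003,0,0,0.039],[0.1,0,0,0.0006,0,0,0.078],[0.1,0,0,0.001,0,0,0.117],[0.1,0,0,0.0013,0,0,0.156],[0.1,0,0,0.0016,0,0,0.195]]' | sed -n 2,4p
python3 -m creep '[[0.1,0,0,0.0003,0,0,0.039],[0.1,0,0,0.0006,0,0,0.078],[0.1,0,0,0.001,0,0,0.117],[0.1,0,0,0.0013,0,0,0.156],[0.1,0,0,0.0016,0,0,0.195]]' | sed -n 2,5p
python3 kn.py .582 -.0937 .2000 -130 0
```

```text
tcp_pos: [0.5817, -0.0939, 0.2007]
ee_rot: [[0.542, -0.84, 0.002], [-0.84, -0.542, -0.002], [0.003, -0.001, -1.0]]
wrist_force: [2.7, 2.7, -0.6]
tcp_pos: [0.5818, -0.0937, 0.2003]
ee_rot: [[-0.045, -0.999, 0.002], [-0.999, 0.045, -0.002], [0.002, -0.002, -1.0]]
wrist_force: [4.0, 1.6, -0.8]
tcp_pos: [0.582, -0.0936, 0.1998]
ee_rot: [[-0.616, -0.788, 0.002], [-0.788, 0.616, -0.002], [-0.0, -0.003, -1.0]]
wrist_force: [3.7, 1.8, -0.9]
gripper_width: 0.362
t 20.60 tcp [ 0.582  -0.0936  0.1998] j [  6.6  20.3  -8.3   0.1 -61.3 -44.7] F [ 3.7  1.8 -0.9] w 0.362
mm [ 0.  -0.1 -0.2] deg [-0.2  0.   2. ] rows 0.3
ROW [1, 0.0001, -0.0002, -0.0007, -0.0009, 0.0001, 0.011]
```

```bash
python3 -m creep '[[0.1,0,0,0.0003,0,0,0.039],[0.1,0,0,0.0006,0,0,0.078],[0.1,0,0,0.001,0,0,0.117],[0.1,0,0,0.0013,0,0,0.156],[0.1,0,0,0.0016,0,0,0.195]]' | sed -n 2,4p
python3 -m creep '[[0.1,0,0,0.0003,0,0,0.039],[0.1,0,0,0.0006,0,0,0.078],[0.1,0,0,0.001,0,0,0.117],[0.1,0,0,0.0013,0,0,0.156],[0.1,0,0,0.0016,0,0,0.195]]' | sed -n 2,4p
python3 -m creep '[[0.1,0,0,0.0003,0,0,0.039],[0.1,0,0,0.0006,0,0,0.078],[0.1,0,0,0.001,0,0,0.117],[0.1,0,0,0.0013,0,0,0.156],[0.1,0,0,0.0016,0,0,0.195]]' | sed -n 2,5p
python3 kn.py .582 -.0937 .1985 120 0
```

```text
tcp_pos: [0.5822, -0.0936, 0.1993]
ee_rot: [[-0.959, -0.285, 0.003], [-0.285, 0.959, -0.002], [-0.002, -0.002, -1.0]]
wrist_force: [4.5, 0.8, -1.0]
tcp_pos: [0.5824, -0.0936, 0.1988]
ee_rot: [[-0.946, 0.324, 0.003], [0.324, 0.946, -0.002], [-0.003, -0.001, -1.0]]
wrist_force: [4.1, 1.3, -2.1]
tcp_pos: [0.5826, -0.0938, 0.1983]
ee_rot: [[-0.583, 0.813, 0.003], [0.813, 0.583, -0.002], [-0.004, 0.001, -1.0]]
wrist_force: [5.3, -0.7, -1.2]
gripper_width: 0.36
t 21.85 tcp [ 0.5826 -0.0938  0.1983] j [   6.6   20.4   -8.3    0.2  -61.1 -151.1] F [ 5.3 -0.7 -1.2] w 0.360
mm [ 0.5 -0.4 -0.2] deg [0.1 0.2 5.7] rows 0.8
ROW [1, 0.0015, -0.0013, -0.0006, 0.0004, 0.0011, 0.0314]
```

```bash
python3 -m creep '[[0.1,0,0,0.0003,0,0,0.039],[0.1,0,0,0.0006,0,0,0.078],[0.1,0,0,0.0008,0,0,0.1],[0.1,0,0,0.0008,0,0,0.1]]' | sed -n 2,4p
python3 -m creep '[[1,0,0,0,0,0,0],[1,0,0,0,0,0,0],[1,0,0,0,0,0,0],[1,0,0,0,0,0,0],[1,0,0,0,0,0,0]]' | tail -1
python3 - <<'E'
from h import *
cv2.imwrite("pics/s.png",cv2.resize(r.capture("side")[190:320,280:420],None,fx=5,fy=5,interpolation=cv2.INTER_CUBIC)[:600])
E
python3 kn.py .582 -.0937 .198 107 0
```

```text
tcp_pos: [0.5826, -0.0941, 0.1981]
ee_rot: [[-0.302, 0.953, 0.003], [0.953, 0.302, -0.003], [-0.003, 0.002, -1.0]]
wrist_force: [4.0, 0.0, -1.3]
gripper_width: 0.652
t 22.65 tcp [ 0.5821 -0.0942  0.1979] j [   6.6   20.4   -8.4    0.2  -61.1 -169.1] F [ 0.  -0.4 -0.4] w 0.698
mm [ 0.5  0.1 -0.1] deg [0.  0.2 0.6] rows 0.1
ROW [1, 0.0018, 0.0003, -0.0003, 0.0002, 0.001, 0.0033]
```

View pics/s.png

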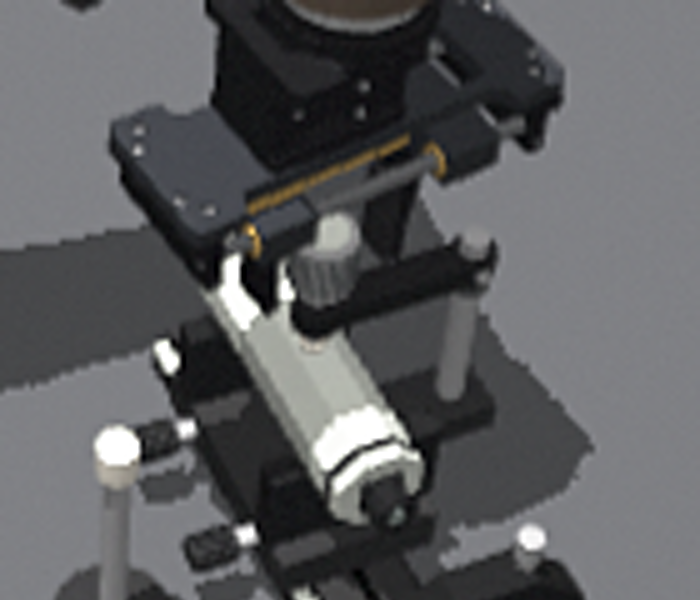

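```bash
python3 -m creep '[[1,0,0,0,0,0,0],[1,0,0,0,0,0,-0.195],[1,0,0,0,0,0,-0.195],[1,0,0,0,0,0,-0.195],[1,0,0,0,0,0,-0.195]]' | sed -n 2,5p
python3 -m creep '[[1,0,0,0,0,0,-0.195],[1,0,0,0,0,0,-0.195],[1,0,0,0,0,0,-0.195],[1,0,0,0,0,0,-0.195],[1,0,0,0,0,0,-0.195]]' | sed -n 2p
python3 -m creep '[[1,0,0,0,0,0,-0.195],[1,0,0,0,0,0,-0.195],[1,0,0,0,0,0,-0.195],[1,0,0,0,0,0,-0.195],[1,0,0,0,0,0,-0.195]]' | sed -n 2p
python3 -m creep '[[1,0,0,0,0,0,-0.195],[1,0,0,0,0,0,-0.195],[1,0,0,0,0,0,-0.195],[1,0,0,0,0,0,-0.195],[1,0,0,0,0,0,-0.195]]' | sed -n 2p
python3 kn.py .582 -.0937 .198 107 0
```

```text
tcp_pos: [0.5818, -0.0942, 0.1978]
ee_rot: [[-0.727, 0.687, 0.001], [0.687, 0.727, -0.003], [-0.003, -0.001, -1.0]]
wrist_force: [0.6, -0.1, 0.0]
gripper_width: 0.989
tcp_pos: [0.5816, -0.0943, 0.1978]
tcp_pos: [0.5814, -0.0943, 0.1977]
tcp_pos: [0.5812, -0.0943, 0.1977]
t 24.32 tcp [ 0.5812 -0.0943  0.1977] j [  6.6  20.4  -8.4   0.2 -61.2 -33.7] F [-0.3 -0.5  0.4] w 1.001
mm [-0.9 -0.5 -0.3] deg [ -0.2  -0.  136. ] rows 19.0
ROW [1, -0.0031, -0.0016, -0.0011, -0.0013, -0.0003, 0.7555]
```

```bash
python3 -m creep '[[1,0,0,0,0,0,-0.195],[1,0,0,0,0,0,-0.195],[1,0,0,0,0,0,-0.195],[1,0,0,0,0,0,-0.195],[1,0,0,0,0,0,-0.195]]' | sed -n 2p
python3 -m creep '[[1,0,0,0,0,0,-0.195],[1,0,0,0,0,0,-0.195],[1,0,0,0,0,0,-0.195],[1,0,0,0,0,0,-0.195],[1,0,0,0,0,0,-0.195]]' | sed -n 2p
python3 -m creep '[[1,0,0,0,0,0,-0.195],[1,0,0,0,0,0,-0.195],[1,0,0,0,0,0,-0.195],[1,0,0,0,0,0,-0.195],[1,0,0,0,0,0,-0.195]]' | sed -n 2p
python3 -m creep '[[1,0,0,0,0,0,-0.195],[1,0,0,0,0,0,-0.195],[1,0,0,0,0,0,-0.195],[1,0,0,0,0,0,-0.195],[1,0,0,0,0,0,-0.195]]' | sed -n 2p
python3 -m creep '[[1,0,0,0,0,0,-0.195],[1,0,0,0,0,0,-0.195],[1,0,0,0,0,0,-0.195],[1,0,0,0,0,0,-0.195],[1,0,0,0,0,0,-0.195]]' | sed -n 2p
python3 kn.py .582 -.094 .197 55 0; python3 - <<'E'
from h import *
cv2.imwrite("pics/t.png",r.capture("wrist"))
E
```

```text
tcp_pos: [0.5809, -0.0943, 0.1976]
tcp_pos: [0.5807, -0.0944, 0.1976]
tcp_pos: [0.5805, -0.0944, 0.1975]
tcp_pos: [0.5802, -0.0944, 0.1975]
tcp_pos: [0.58, -0.0944, 0.1974]
t 26.40 tcp [ 0.58   -0.0944  0.1974] j [  6.6  20.4  -8.5   0.2 -61.4 143.6] F [-1.   0.3 -0.5] w 0.999
mm [1.3 1.5 0.4] deg [-0.1  0.3  5.3] rows 0.7
ROW [1, 0.0044, 0.0051, 0.0013, -0.0005, 0.0016, 0.0294]
```

View pics/t.png

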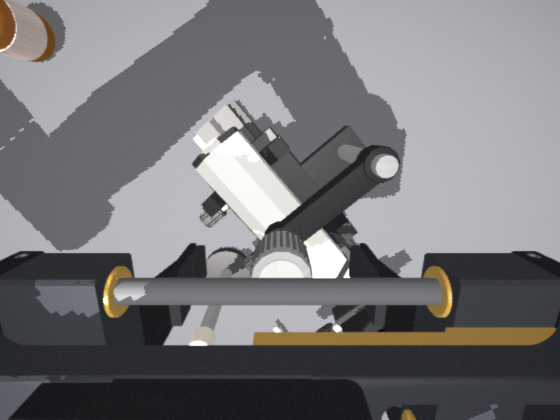

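```bash
python3 -m creep '[[0.6,0.0044,0.0051,0.008,0,0.0016,0],[0.1,0.0044,0.0051,0.008,0,0.0016,0],[0.1,0.0044,0.0051,0.008,0,0.0016,0],[0.1,0.0044,0.0051,0.008,0,0.0016,0],[0.1,0.0044,0.0051,0.008,0,0.0016,0]]' | tail -1
python3 -m creep '[[0.1,0,0,0,0,0,0],[0.1,0,0,0,0,0,0],[0.1,0,0,0,0,0,0],[0.1,0,0,0,0,0,0],[0.1,0,0,0,0,0,0]]'; python3 kn.py .582 -.094 .195 60 0
```

```text
gripper_width: 0.706
time_s: 27.28
tcp_pos: [0.5822, -0.0941, 0.1951]
ee_rot: [[0.493, 0.87, -0.001], [0.87, -0.493, 0.001], [0.0, -0.001, -1.0]]
wrist_force: [1.5, -0.3, -0.2]
gripper_width: 0.356
t 27.28 tcp [ 0.5822 -0.0941  0.1951] j [ 6.50e+00  2.07e+01 -8.30e+00 -1.00e-01 -6.11e+01  1.44e+02] F [ 1.5 -0.3 -0.2] w 0.356
mm [ 0.  -0.2  0.1] deg [-0.1 -0.   0.4] rows 0.1
ROW [1, 0.0, -0.0007, 0.0002, -0.0005, -0.0, 0.0025]
```

```bash
python3 -m creep '[[0.1,0,0,0.0003,0,0,0.039],[0.1,0,0,0.0006,0,0,0.078],[0.1,0,0,0.001,0,0,0.117],[0.1,0,0,0.0013,0,0,0.156],[0.1,0,0,0.0016,0,0,0.195]]' | sed -n 2,4p
python3 -m creep '[[0.1,0,0,0.0003,0,0,0.039],[0.1,0,0,0.0006,0,0,0.078],[0.1,0,0,0.001,0,0,0.117],[0.1,0,0,0.0013,0,0,0.156],[0.1,0,0,0.0016,0,0,0.195]]' | sed -n 2,4p
python3 -m creep '[[0.1,0,0,0.0003,0,0,0.039],[0.1,0,0,0.0006,0,0,0.078],[0.1,0,0,0.001,0,0,0.117],[0.1,0,0,0.0013,0,0,0.156],[0.1,0,0,0.0016,0,0,0.195]]' | sed -n 2,5p
python3 -m creep '[[0.1,0,0,0.0003,0,0,0.039],[0.1,0,0,0.0006,0,0,0.078],[0.1,0,0,0.001,0,0,0.117],[0.1,0,0,0.0013,0,0,0.156],[0.1,0,0,0.0016,0,0,0.195]]' | sed -n 2,5p
python3 kn.py .582 -.094 .193 -80 0; python3 -c "
from station import r;print(r.sense()['moment'])"
```

```text
tcp_pos: [0.5821, -0.0939, 0.1946]
ee_rot: [[0.906, 0.423, -0.001], [0.423, -0.906, 0.001], [-0.001, -0.002, -1.0]]
wrist_force: [0.1, 1.7, 0.3]
tcp_pos: [0.5822, -0.0936, 0.1941]
ee_rot: [[0.983, -0.181, -0.001], [-0.181, -0.983, 0.002], [-0.001, -0.001, -1.0]]
wrist_force: [-0.4, 0.4, -0.4]
tcp_pos: [0.5824, -0.0935, 0.1937]
ee_rot: [[0.696, -0.718, -0.0], [-0.718, -0.696, 0.002], [-0.002, -0.001, -1.0]]
wrist_force: [0.1, 0.1, 0.3]
gripper_width: 0.359
tcp_pos: [0.5827, -0.0935, 0.1937]
ee_rot: [[0.151, -0.989, 0.001], [-0.989, -0.151, 0.002], [-0.002, -0.001, -1.0]]
wrist_force: [-0.7, -0.1, 0.7]
gripper_width: 0.359
t 28.95 tcp [ 0.5827 -0.0935  0.1937] j [  6.5  20.7  -8.4  -0.1 -60.8   2.2] F [-0.7 -0.1  0.7] w 0.359
mm [0.4 0.8 0.7] deg [-0.   0.1 -1.3] rows 0.2
ROW [1, 0.0014, 0.0025, 0.0022, -0.0003, 0.0005, -0.0073]
[ 0.11252525 -0.09666526  0.02465497]
```

```bash
python3 -m creep '[[0.1,0,0,0.0003,0,0,0.039],[0.1,0,0,0.0006,0,0,0.078],[0.1,0,0,0.001,0,0,0.117],[0.1,0,0,0.0013,0,0,0.156],[0.1,0,0,0.0016,0,0,0.195]]' | sed -n 2,4p
python3 -m creep '[[0.1,-0.001,0,0.0003,0,0,0.039],[0.1,-0.002,0,0.0006,0,0,0.078],[0.1,-0.002,0,0.001,0,0,0.117],[0.1,-0.002,0,0.0013,0,0,0.156],[0.1,-0.002,0,0.0016,0,0,0.195]]' | sed -n 2,4p
python3 kn.py .582 -.094 .193 -151 0; python3 -c "
from station import r;print(r.sense()['moment'])"; python3 - <<'E'
from h import *
cv2.imwrite("pics/u.png",cv2.resize(r.capture("side")[190:310,280:420],None,fx=5,fy=5,interpolation=cv2.INTER_CUBIC))
E
```

```text
tcp_pos: [0.583, -0.0935, 0.1936]
ee_rot: [[-0.45, -0.893, 0.001], [-0.893, 0.45, 0.001], [-0.002, -0.0, -1.0]]
wrist_force: [-0.0, -0.6, 1.0]
tcp_pos: [0.5832, -0.0936, 0.1935]
ee_rot: [[-0.884, -0.467, 0.001], [-0.467, 0.884, 0.0], [-0.001, -0.0, -1.0]]
wrist_force: [0.3, -1.4, 1.7]
t 29.78 tcp [ 0.5832 -0.0936  0.1935] j [  6.6  20.8  -8.5  -0.  -60.7 -68.7] F [ 0.3 -1.4  1.7] w 0.359
mm [1.2 0.2 0.5] deg [-0.   0.1 -1.2] rows 0.2
ROW [1, 0.0041, 0.0008, 0.0017, -0.0001, 0.0004, -0.0064]
[-0.62609254 -0.00953639  0.05986328]
```

View pics/u.png

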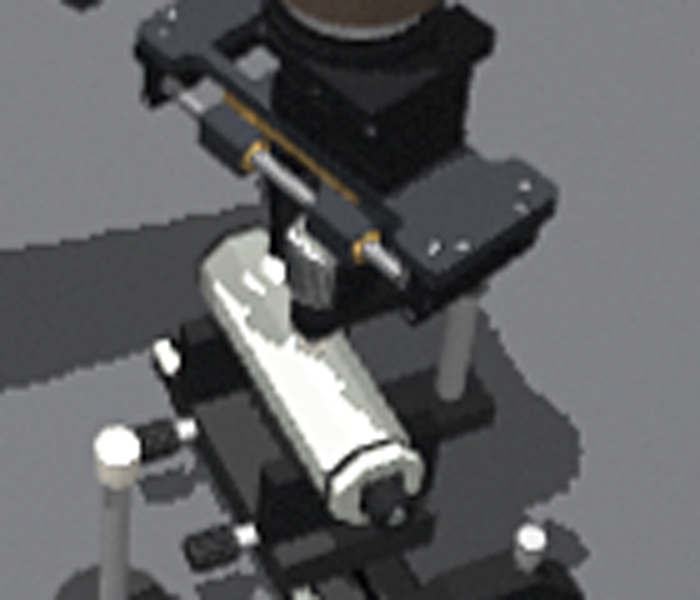

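```bash
python3 -m creep '[[0.1,0.001,0,0.002,0,0,0.039],[0.1,0.002,0,0.0025,0,0,0.078],[0.1,0.003,0,0.003,0,0,0.117],[0.1,0.003,0,0.003,0,0,0.156],[0.1,0.003,0,0.0035,0,0,0.195]]' | sed -n 2,5p; python3 -c "
from station import r;print(r.sense()['moment'])"
python3 -m creep '[[0.1,0,0,0.001,0,0,0.039],[0.1,0,0,0.0015,0,0,0.078],[0.1,0,0,0.002,0,0,0.117],[0.1,0,0,0.0025,0,0,0.156],[0.1,0,0,0.003,0,0,0.195]]' | sed -n 2,5p
python3 kn.py .582 -.094 .193 -151 0; python3 -c "
from station import r;print(r.sense()['moment'])"
```

```text
tcp_pos: [0.583, -0.0941, 0.1934]
ee_rot: [[-0.991, 0.133, 0.003], [0.133, 0.991, -0.0], [-0.003, 0.0, -1.0]]
wrist_force: [0.5, -0.4, 2.9]
gripper_width: 0.362
[-0.15406644 -0.10608473  0.03794385]
tcp_pos: [0.5829, -0.0944, 0.1933]
ee_rot: [[-0.733, 0.681, 0.003], [0.681, 0.733, -0.001], [-0.003, 0.001, -1.0]]
wrist_force: [-1.0, 0.4, 4.2]
gripper_width: 0.361
t 30.67 tcp [ 0.5829 -0.0944  0.1933] j [ 6.500e+00  2.070e+01 -8.600e+00  1.000e-01 -6.050e+01 -1.395e+02] F [-1.   0.4  4.2] w 0.361
mm [ 0.9 -0.3  0.3] deg [ -0.1   0.2 -71.9] rows 10.0
ROW [1, 0.003, -0.001, 0.0012, -0.0003, 0.001, -0.3995]
[-0.21963715  0.52023106  0.084472  ]
```

```bash
python3 -m creep '[[1,0,0,0,0,0,0],[1,0,0,0,0,0,0],[1,0,0,0,0,0,0],[1,0,0,0,0,0,0],[1,0,0,0,0,0,0]]' | tail -2
python3 -m creep '[[1,0,0,0,0,0,0],[1,0,0,-0.05,0,0,0],[1,0,0,-0.15,0,0,0],[1,0,0,-0.25,0,0,0],[1,0,0,-0.35,0,0,0]]' | tail -4
python3 kn.py .42 .08 .35 107 0
```

```text
wrist_force: [0.0, 0.3, -0.3]
gripper_width: 0.653
tcp_pos: [0.5823, -0.0943, 0.2991]
ee_rot: [[-0.734, 0.679, 0.001], [0.679, 0.734, -0.001], [-0.002, 0.0, -1.0]]
wrist_force: [0.7, -0.4, -0.1]
gripper_width: 0.975
t 31.50 tcp [ 0.5823 -0.0943  0.2991] j [ 6.600e+00  1.660e+01  9.000e-01  1.000e-01 -7.430e+01 -1.394e+02] F [ 0.7 -0.4 -0.1] w 0.975
mm [237.4  17.8 -51.3] deg [ 0.   0.1 30.2] rows 5.8
ROW [1, 0.7912, 0.0592, -0.1712, 0.0002, 0.0006, 0.168]
```

```bash
python3 -m creep '[[1,0.13,0.01,-0.03,0,0,0],[1,0.26,0.02,-0.06,0,0,0],[1,0.39,0.03,-0.09,0,0,0],[1,0.52,0.04,-0.12,0,0,0],[1,0.65,0.05,-0.15,0,0,0]]' | sed -n 2p
python3 -m creep '[[1,0.1,0.05,-0.1,0,0,0],[1,0.2,0.1,-0.15,0,0,0],[1,0.3,0.1,-0.15,0,0,0],[1,0.3,0.1,-0.15,0,0,0],[1,0.3,0.1,-0.15,0,0,0]]' | sed -n 2p
python3 - <<'E'
from h import *
from ov import bench
T=bench(.5822,-.0937,10.5); out=[]
for n,x0,y0,w in (("top",280,100,110),("side",290,190,110)):
    im=r.capture(n); f=400/w
    cv2.imwrite(f"pics/z_{n}.png",im)
    c=cv2.resize(im[y0:y0+w,x0:x0+w],(400,400),interpolation=cv2.INTER_CUBIC); out.append(c)
    r.outline_of(n,"knob")
    for d in r.outline_of(n,"laser_mid"):
        v,u=np.nonzero(d["pixels"]); print(n,round(d["score"],2),u.mean(),v.mean())
cv2.imwrite("pics/v.png",np.hstack(out))
E
```

```text
tcp_pos: [0.4478, 0.0499, 0.3441]
tcp_pos: [0.4012, 0.1341, 0.3894]
top 0.71 327.3906882591093 164.67914979757086
top 0.57 187.7409200968523 282.81113801452784
side 0.96 233.7019867549669 158.65066225165563
side 0.96 188.6191011235955 199.7134831460674
side 0.59 342.04869857262804 266.96557514693535
```

View pics/v.png

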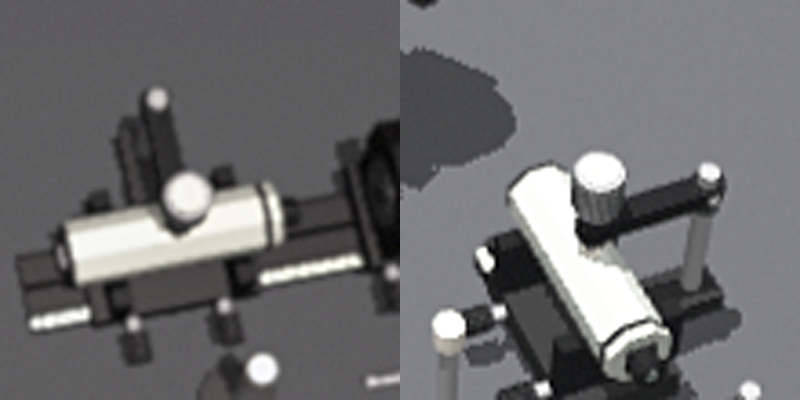

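View pics/z_side.png

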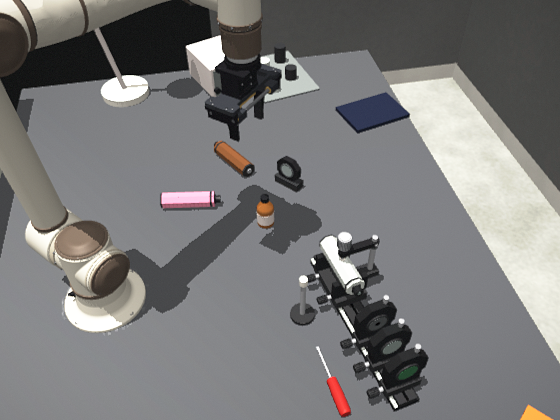

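```bash
python3 - <<'E'
from h import *
out=[]
for n,x0,y0,w,h in (("top",315,115,40,60),("side",325,220,65,60)):
    im=cv2.imread(f"pics/z_{n}.png"); c=cv2.resize(im[y0:y0+h,x0:x0+w],None,fx=7,fy=7,interpolation=cv2.INTER_CUBIC); out.append(c)
cv2.imwrite("pics/w.png",np.hstack(out))
print(tri("top",(331.4,152.6),"side",(344.6,236.5)))
print(proj("side",[.582,-.0937,.205]),proj("side",[.582,-.0937,.214]),proj("top",[.582,-.0937,.205]))
E
```

```text
(array([ 0.5832643 , -0.09378901,  0.2058447 ]), np.float64(0.0028707634584882826))
[[344.62697519 236.60584507]] [[344.93321418 233.9444041 ]] [[331.32841863 153.80112595]]
```

View pics/w.png

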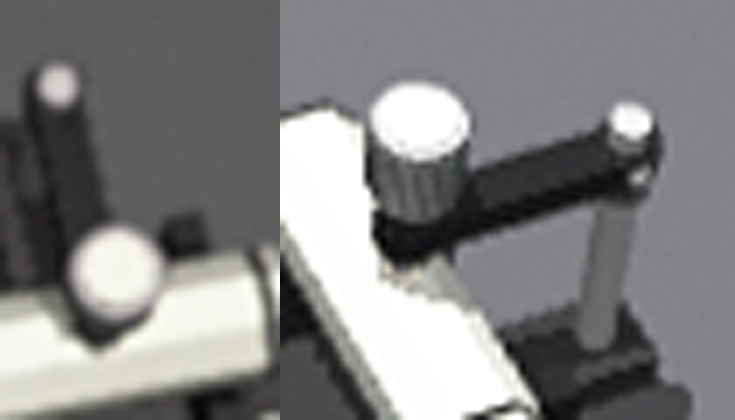

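```bash
python3 - <<'E'
from h import *
a,b=cv2.imread("pics/a_side.png"),cv2.imread("pics/z_side.png")
for n,l in (("bottle",(255,194,275,230)),("spare",(275,157,304,193)),("stand",(290,278,314,328)),("driver",(315,345,352,416)),("lenses",(355,290,430,410))):
    x,y,X,Y=l; s=cv2.phaseCorrelate(np.float32(cv2.cvtColor(a,6)[y:Y,x:X]),np.float32(cv2.cvtColor(b,6)[y:Y,x:X])); print(n,np.round(s[0],2),round(s[1],2))
r.capture("side"); s=r.sense(); print(s["time_s"],s["gripper_width"],s["wrist_force"].round(1))
E
python3 lo.py .105 pics/x.png
```

```text
bottle [-0.33  0.09] 0.37
spare [-0.03 -0.01] 0.91
stand [ 0.02 -0.  ] 1.01
driver [ 0.   -0.01] 1.01
lenses [0.51 0.01] 0.98
32.6833 0.9986835318049367 [-1.1 -0.1  0.2]
```

View pics/x.png

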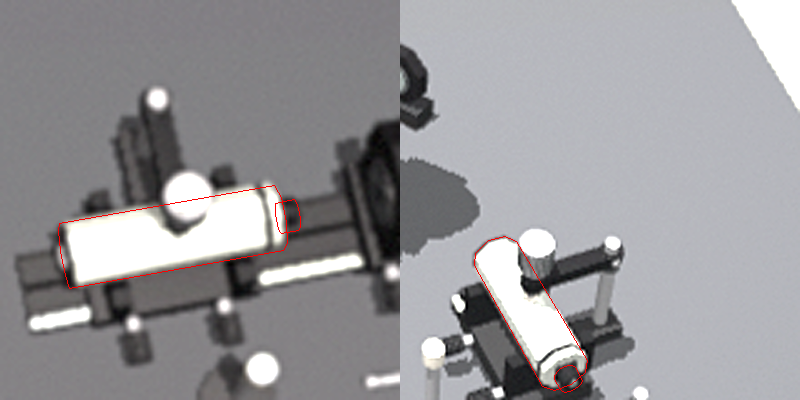

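The laser sits in both saddles (its rear is at top-crop (65,255) and its snout at (290,215)). The clamp is over its middle and the bystanders haven't moved. Lens regions moved 0.5 px only because of lighting/shadow, since the rail is fixed. I'm handing the job in.

```bash
python3 -c "
from station import r
print(r.finish_job())"
```

```text
the job is handed in; nothing more can be done
None
```

I laid the aluminium laser head in both V saddles with its snout towards the lens mounts, then swung the clamp arm over its middle. I screwed the knob down about 12 rad in total, let go and backed the arm well clear. I handed the job in at about 33 s; no verdict was reported.

**Checks that agreed:**
- **Seating:** the picture fit matched the laser model at seat height in both saddles. The force rose at the end of the lowering and the height stopped changing, so it was fully down.
- **Clamp:** the knob ended above the laser's middle. Its top was at about 204–206 mm, which fits about 12 rad (contact is at 10.1). The upward force and turning moment on the tool rose over the last part of the turning. I inferred the pad's grip from this and did not measure it.
- **Bystanders:** the spare mount, post stand and screwdriver show no shift in the side picture. No wrist force reading came near the limit.

**Checks that were weaker or disagreed:**
- **Centring:** one fit puts the laser about 2 mm towards +y of the saddles' centre. I left it, since that is about the calibration accuracy.
- **Bench angle:** my first estimate was 9.4°; the close view corrected it to about 10.5°. The laser settled itself into line in the V saddles.
- **Knob height:** on the last stroke the tool stopped following the knob down about 105° in, earlier than I expected. The knob's final height in the pictures still fits a full tightening.
- **Bottle:** its shift check was unreliable because the arm's shadow lay on it. In the picture it looks unmoved and upright.

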